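# Assemble pepper mills on the spindle stand

## Task

Mount every wooden pepper-mill body that is there upright on a spindle of its own on the round assembly stand, right down on the base. Only when all of them are on, take grinder cartridges from the rack and slide one fully home into each body, any cartridge in any body; leave a cartridge that is not needed in the rack, and do not knock over the dye bottles.

Things in the scene. Friction and masses are not known exactly. Their poses are not given: they have to be found in the camera images.
- mill_1_mid (a point): the dark walnut wooden pepper-mill body (sometimes absent): an upright cylinder 78 mm tall, about 250 g, 50 mm across above a steel foot 68 mm across and 14 mm tall, with a straight 24 mm bore right through it along its axis; the point is its centre, half-way up (39 mm above its lower end), z up along the bore
- mill_2_mid (a point): the mid-brown wooden pepper-mill body (sometimes absent): an upright cylinder 78 mm tall, about 250 g, 50 mm across above a steel foot 68 mm across and 14 mm tall, with a straight 24 mm bore right through it along its axis; the point is its centre, half-way up (39 mm above its lower end), z up along the bore
- mill_3_mid (a point): the pale wooden pepper-mill body (sometimes absent): an upright cylinder 78 mm tall, about 250 g, 50 mm across above a steel foot 68 mm across and 14 mm tall, with a straight 24 mm bore right through it along its axis; the point is its centre, half-way up (39 mm above its lower end), z up along the bore
- cartridge_1_mid (a point): one of three like grinder cartridges in the rack, 60 g, 90 mm long: steel barrel 22 mm across, 50 mm long, rounded below; on it a black collar 34 mm across, 6 mm thick; on that a black knob to grip, 20 mm across, 34 mm tall. The point is on its axis half-way up (5 mm below the collar, 28 mm below the knob's middle), z up; home in a body (collar on its upper end) it is 34 mm above the body's centre
- cartridge_2_mid (a point): one of three like grinder cartridges in the rack, 60 g, 90 mm long: steel barrel 22 mm across, 50 mm long, rounded below; on it a black collar 34 mm across, 6 mm thick; on that a black knob to grip, 20 mm across, 34 mm tall. The point is on its axis half-way up (5 mm below the collar, 28 mm below the knob's middle), z up; home in a body (collar on its upper end) it is 34 mm above the body's centre
- cartridge_3_mid (a point): one of three like grinder cartridges in the rack, 60 g, 90 mm long: steel barrel 22 mm across, 50 mm long, rounded below; on it a black collar 34 mm across, 6 mm thick; on that a black knob to grip, 20 mm across, 34 mm tall. The point is on its axis half-way up (5 mm below the collar, 28 mm below the knob's middle), z up; home in a body (collar on its upper end) it is 34 mm above the body's centre
- spindle_1 (a point): an upright steel spindle of the fixed assembly stand, 22 mm across, 25 mm tall, its upper 11 mm domed; the point is at its foot, on the upper face of the base: a grey disc 176 mm across, 14 mm thick, with three spindles 52 mm from its centre and 90 mm apart. A seated body stands on the disc, its centre 39 mm above this point
- spindle_2 (a point): an upright steel spindle of the fixed assembly stand, 22 mm across, 25 mm tall, its upper 11 mm domed; the point is at its foot, on the upper face of the base: a grey disc 176 mm across, 14 mm thick, with three spindles 52 mm from its centre and 90 mm apart. A seated body stands on the disc, its centre 39 mm above this point
- spindle_3 (a point): an upright steel spindle of the fixed assembly stand, 22 mm across, 25 mm tall, its upper 11 mm domed; the point is at its foot, on the upper face of the base: a grey disc 176 mm across, 14 mm thick, with three spindles 52 mm from its centre and 90 mm apart. A seated body stands on the disc, its centre 39 mm above this point
- rack_top (a point): the fixed plywood cartridge rack, 60 mm (its x) by 160 mm (its y) and 35 mm tall; the point is the centre of its top face. Three square wells, 24 mm wide and 30 mm deep, lie in a row along its y axis, 50 mm apart, each with a cartridge standing in it at the start
- dye_blue: a bystander: dye bottle with blue cap, 41 mm across and 93 mm tall, origin under its centre
- dye_yellow: a bystander: dye bottle with yellow cap, 41 mm across and 93 mm tall, origin under its centre
- dye_bottle_3: a bystander: dye bottle with red cap, 41 mm across and 93 mm tall, origin under its centre
- collet_box: a fixed walnut box with its lid open, 114 mm (its x, -57 to +57) by 170 mm (its y, -85 to +85) and 62 mm tall, origin under its centre; the lid is hinged on the +x side and leans out over it, up to about 200 mm high
- toggle_jig: a fixed gluing jig on a board 120 mm (its x) by 200 mm (its y, -80 to +120), with a toggle clamp whose red lever stands out past the board's -y end at 60 to 110 mm high; origin under the middle; not used

How it is judged (in metres and radians):
On the way:
1. every mill body present is down on a spindle while all the cartridges still stand in the rack ((horizontal distance between mill_1_mid and spindle_1 below 0.005 m or horizontal distance between mill_1_mid and spindle_2 below 0.005 m or horizontal distance between mill_1_mid and spindle_3 below 0.005 m) and height (world z) of each of mill_1_mid, mill_2_mid, mill_3_mid below 0.056 m and angle between each of mill_1_mid, mill_2_mid, mill_3_mid's own z axis and vertical below 0.06 rad and (horizontal distance between mill_2_mid and spindle_1 below 0.005 m or horizontal distance between mill_2_mid and spindle_2 below 0.005 m or horizontal distance between mill_2_mid and spindle_3 below 0.005 m) and (horizontal distance between mill_3_mid and spindle_1 below 0.005 m or horizontal distance between mill_3_mid and spindle_2 below 0.005 m or horizontal distance between mill_3_mid and spindle_3 below 0.005 m) and distance of each of cartridge_1_mid, cartridge_2_mid, cartridge_3_mid from where it was at the start of the episode below 0.03 m), for 0.2 s.
At the end, for the whole second after the job is handed in: Each mill body present is upright on a spindle (axis within 5 mm, tilt under 0.06 rad, within 3 mm of the base) with a cartridge home in it (axes within 4 mm and 0.07 rad, collar within 3 mm of the body's top); an unneeded cartridge is within 20 mm of where it stood ((horizontal distance between mill_1_mid and spindle_1 below 0.005 m or horizontal distance between mill_1_mid and spindle_2 below 0.005 m or horizontal distance between mill_1_mid and spindle_3 below 0.005 m) and height (world z) of each of mill_1_mid, mill_2_mid, mill_3_mid below 0.056 m and angle between each of mill_1_mid, mill_2_mid, mill_3_mid's own z axis and vertical below 0.06 rad and (horizontal distance between mill_2_mid and spindle_1 below 0.005 m or horizontal distance between mill_2_mid and spindle_2 below 0.005 m or horizontal distance between mill_2_mid and spindle_3 below 0.005 m) and (horizontal distance between mill_3_mid and spindle_1 below 0.005 m or horizontal distance between mill_3_mid and spindle_2 below 0.005 m or horizontal distance between mill_3_mid and spindle_3 below 0.005 m) and ((horizontal distance between cartridge_1_mid and mill_1_mid below 0.004 m and z of cartridge_1_mid in the frame of mill_1_mid between 0 and 0.037 m and angle between the z axis of cartridge_1_mid and the z axis of mill_1_mid, either way round below 0.07 rad) or (horizontal distance between cartridge_2_mid and mill_1_mid below 0.004 m and z of cartridge_2_mid in the frame of mill_1_mid between 0 and 0.037 m and angle between the z axis of cartridge_2_mid and the z axis of mill_1_mid, either way round below 0.07 rad) or (horizontal distance between cartridge_3_mid and mill_1_mid below 0.004 m and z of cartridge_3_mid in the frame of mill_1_mid between 0 and 0.037 m and angle between the z axis of cartridge_3_mid and the z axis of mill_1_mid, either way round below 0.07 rad)) and ((horizontal distance between cartridge_1_mid and mill_2_mid below 0.004 m and z of cartridge_1_mid in the frame of mill_2_mid between 0 and 0.037 m and angle between the z axis of cartridge_1_mid and the z axis of mill_2_mid, either way round below 0.07 rad) or (horizontal distance between cartridge_2_mid and mill_2_mid below 0.004 m and z of cartridge_2_mid in the frame of mill_2_mid between 0 and 0.037 m and angle between the z axis of cartridge_2_mid and the z axis of mill_2_mid, either way round below 0.07 rad) or (horizontal distance between cartridge_3_mid and mill_2_mid below 0.004 m and z of cartridge_3_mid in the frame of mill_2_mid between 0 and 0.037 m and angle between the z axis of cartridge_3_mid and the z axis of mill_2_mid, either way round below 0.07 rad)) and ((horizontal distance between cartridge_1_mid and mill_3_mid below 0.004 m and z of cartridge_1_mid in the frame of mill_3_mid between 0 and 0.037 m and angle between the z axis of cartridge_1_mid and the z axis of mill_3_mid, either way round below 0.07 rad) or (horizontal distance between cartridge_2_mid and mill_3_mid below 0.004 m and z of cartridge_2_mid in the frame of mill_3_mid between 0 and 0.037 m and angle between the z axis of cartridge_2_mid and the z axis of mill_3_mid, either way round below 0.07 rad) or (horizontal distance between cartridge_3_mid and mill_3_mid below 0.004 m and z of cartridge_3_mid in the frame of mill_3_mid between 0 and 0.037 m and angle between the z axis of cartridge_3_mid and the z axis of mill_3_mid, either way round below 0.07 rad)) and (distance of cartridge_1_mid from where it was at the start of the episode below 0.02 m or (horizontal distance between cartridge_1_mid and mill_1_mid below 0.004 m and z of cartridge_1_mid in the frame of mill_1_mid between 0 and 0.037 m and angle between the z axis of cartridge_1_mid and the z axis of mill_1_mid, either way round below 0.07 rad) or (horizontal distance between cartridge_1_mid and mill_2_mid below 0.004 m and z of cartridge_1_mid in the frame of mill_2_mid between 0 and 0.037 m and angle between the z axis of cartridge_1_mid and the z axis of mill_2_mid, either way round below 0.07 rad) or (horizontal distance between cartridge_1_mid and mill_3_mid below 0.004 m and z of cartridge_1_mid in the frame of mill_3_mid between 0 and 0.037 m and angle between the z axis of cartridge_1_mid and the z axis of mill_3_mid, either way round below 0.07 rad)) and (distance of cartridge_2_mid from where it was at the start of the episode below 0.02 m or (horizontal distance between cartridge_2_mid and mill_1_mid below 0.004 m and z of cartridge_2_mid in the frame of mill_1_mid between 0 and 0.037 m and angle between the z axis of cartridge_2_mid and the z axis of mill_1_mid, either way round below 0.07 rad) or (horizontal distance between cartridge_2_mid and mill_2_mid below 0.004 m and z of cartridge_2_mid in the frame of mill_2_mid between 0 and 0.037 m and angle between the z axis of cartridge_2_mid and the z axis of mill_2_mid, either way round below 0.07 rad) or (horizontal distance between cartridge_2_mid and mill_3_mid below 0.004 m and z of cartridge_2_mid in the frame of mill_3_mid between 0 and 0.037 m and angle between the z axis of cartridge_2_mid and the z axis of mill_3_mid, either way round below 0.07 rad)) and (distance of cartridge_3_mid from where it was at the start of the episode below 0.02 m or (horizontal distance between cartridge_3_mid and mill_1_mid below 0.004 m and z of cartridge_3_mid in the frame of mill_1_mid between 0 and 0.037 m and angle between the z axis of cartridge_3_mid and the z axis of mill_1_mid, either way round below 0.07 rad) or (horizontal distance between cartridge_3_mid and mill_2_mid below 0.004 m and z of cartridge_3_mid in the frame of mill_2_mid between 0 and 0.037 m and angle between the z axis of cartridge_3_mid and the z axis of mill_2_mid, either way round below 0.07 rad) or (horizontal distance between cartridge_3_mid and mill_3_mid below 0.004 m and z of cartridge_3_mid in the frame of mill_3_mid between 0 and 0.037 m and angle between the z axis of cartridge_3_mid and the z axis of mill_3_mid, either way round below 0.07 rad))); the robot touches nothing.
It fails at once if a dye bottle is knocked over (angle between any of dye_blue, dye_yellow, dye_bottle_3's own z axis and vertical above 0.6 rad).
Of mill_1, mill_2, mill_3 only 2 to 3 are there at a start; the rules pass over those that are not, and their reading is None.
At some moment in a run one of mill_1, mill_2, mill_3 may be knocked a few centimetres aside while the robot is not near it.
It also fails if it takes over 210 s, if anything falls off the work surface, if the arm or the gripper's body presses on something with over 40 N, if the wrist force passes 120 N, or if a joint passes its speed limit or range.

## Robot

A 6-joint arm with a two-finger parallel gripper is mounted at the origin on the work surface; the furniture and walls round the work are solid. World frame = base frame: x ahead of the robot, y to its left, z up, the work surface at z = 0. Lengths are in mm, angles in rad, forces in N, time in s.
With the tool pointing down it reaches from about 400 to 925 mm from the base axis. Payload 12.5 kg.
Tool frame: the origin (TCP) lies at the very end of the fingers, on their centre line; the grasp point (between the pads) lies 19 mm behind it; z points along the fingers, y is the line along which they close (so a half turn about z gives the same grasp; the last joint's range is limited). The gripper opens to 95 mm and grips with 3 to 60 N. Pads are 20 mm wide; open, the fingers measure 119 mm over their backs; the gripper's body (75 mm by 180 mm) begins 59 mm behind the grasp point.
Start: joints at [1.038, 0.491, 1.559, -0, 1.092, -0.106], TCP at [258.712, 568.962, 186.161] pointing down, gripper open.
Joint ranges: [-3.1, 3.1], [-0.84, 2.19], [0.05, 2.79], [-1.13, 4.28], [0.06, 2.93], [-2.69, 2.69]. Speed limits (rad/s): [2.22, 2.22, 2.79, 3.14, 3.14, 3.14].

## Interface

Orientations are given as [roll, pitch, yaw] about the fixed x, y, z axes, in that order (R = Rz(yaw) Ry(pitch) Rx(roll)).
In Python, from cell import state, imaging, env, spot_in, mark_of gives the robot as it stands. The module is installed in compiled form; this text tells all that it offers.
- The arm moves only by the tool step_arm, never from a script. Its argument "increments" is a list of rows, each an object with "slide": the shift along the tool's x, y, z in m, a list of three; "roll": the turn about the tool's z in rad. A call has 1 to 5 rows; each row is the pose to reach, as a shift and turn from the pose commanded when the call began, along the tool's axes at that moment; what a row does not reach only later rows make up. A row lasts 1/8 s, in which the tool goes at most 62.5 mm and 10.7 degrees, less where a joint would pass 70% of its speed; a pose out of reach is approached as far as the arm can. A call with a gripper value outside its range is refused whole. "fingers" is the opening, from 0 (shut) to 1 (fully open), set as the call begins (left out, the last holds). The fingers move at their own pace and stop on an object; the grip force is fixed at half the most. Time passes only in rows, so rows that repeat a pose let the fingers close. It gives the time, the measured TCP pose, the force, the opening and the grip force at its end, in the units of the state.
- state(): the state, without advancing time (a new reading comes with each control period).
- imaging.read_camera(name): name is "side" or "top"; returns a dict with "color" (480x640x3 uint8, red, green, blue), "z_map" (480x640 float32, mm along the optical axis (not along the pixel's ray), 0 where there is no reading), "intrinsics" (3x3 intrinsics, pixels), "camera_from_world" (4x4, takes a point from world to camera coordinates). Camera axes: x right, y up, looking along -z (the intrinsics and any distortion apply to the point x, -y, -z); pixel columns grow to the right and rows downward; lengths in mm; the calibration is good to about 2 mm. A picture is of the moment at which its call begins.
- env.job_done(): hands the job in; it is judged then, once.
Trained networks look in the newest picture that a camera, given by its name, has taken for a name from the list of things; names that differ only in an ending like _2 or _b are one class to them, and where a whole thing is asked for, a point or a joint stands for the part that bears it (a point fixed in the world has none). Each returns a list of dicts, best first, with "confidence" (0 to 1); they miss things now and then, are a little off and sometimes report something else, mostly with a low value. They report only what shows in the picture. A call takes as long as a camera call.
- spot_in(camera, target): "bbox" ([left, top, right, bottom] in pixels, round what is visible of it).
- mark_of(camera, target): "uv" ([column, row] in pixels: a listed point, or the origin of a listed thing).
The state is a dict: "t": time; "joints": joint angles; "qvel": joint speeds; "tau": joint torques, N m; "eef_pos": TCP position; "tcp_rot": TCP orientation; "ft_force": force on the tool from outside, world axes, zero at the start; "moment": the same for the moment, N m; "opening": opening from 0.0 (shut) to 1.0 (fully open); "grip_force": force on a finger pad.
Only numpy, scipy, OpenCV 4.12 (cv2) and the standard library are available. Lean on these libraries where they do the work, as an engineer would, in place of code of your own. Each camera call takes 0.05 s, during which the arm holds its last target. There are 200 camera calls.

## Working session

There is one attempt and no reset: what is moved stays moved. The work goes in short steps, Python scripts to look and compute and a tool call to move; the robot and the scene stay as the last step left them, time stands still between calls to the robot, and variables do not carry over. Pictures are saved under pics/ and viewed, at most 14 in all, crops included, and the job is handed in when it is done.

Besides the shell and the picture viewer there is one more tool, called after "Request:" by a JSON object that holds its "fn" and its "kwargs", one argument or row to a line. step_arm: Moves the arm, as the interface text tells. Its arguments: {"type":"object","properties":{"increments":{"type":"array"},"fingers":{"type":"number"}},"required":["increments"]}

```bash
mkdir -p pics
cat > h.py <<'E'
import numpy as np, cv2
from cell import state, imaging, env, spot_in, mark_of
def cam(n): return imaging.read_camera(n)
def cloud(c):
    K=np.array(c["intrinsics"]);T=np.array(c["camera_from_world"]);z=c["z_map"].astype(float)
    v,u=np.mgrid[:480,:640]
    P=np.stack([(u-K[0,2])/K[0,0]*z,-(v-K[1,2])/K[1,1]*z,-z,np.ones_like(z)],-1)
    W=(P@np.linalg.inv(T).T)[...,:3]; W[z<=0]=np.nan
    return W
def at_z(c,u,v,h):
    K=np.array(c["intrinsics"]);T=np.linalg.inv(np.array(c["camera_from_world"]))
    d=T[:3,:3]@np.array([(u-K[0,2])/K[0,0],-(v-K[1,2])/K[1,1],-1.]);o=T[:3,3]
    return o+d*(h-o[2])/d[2]
def save(c,n): cv2.imwrite(f"pics/{n}.png",c["color"][...,::-1])
E
python3 - <<'E'
from h import *
for n in("top","side"):
    c=cam(n);save(c,n+"0");np.savez(n+"0.npz",**c)
    print(n,c["intrinsics"],np.linalg.inv(c["camera_from_world"]).round(2).tolist())
    for t in["mill_1_mid","mill_2_mid","mill_3_mid","cartridge_1_mid","spindle_1","rack_top","dye_blue","dye_yellow","dye_bottle_3","collet_box","toggle_jig"]:
        print(t,[(np.round(d["uv"],1).tolist(),round(d["confidence"],2)) for d in mark_of(n,t)][:4])
print(state())
E
```

```text
top [[539.45031991   0.         312.9850367 ]
 [  0.         539.45031991 232.58403417]
 [  0.           0.           1.        ]] [[0.02, 0.98, -0.19, 173.0], [-1.0, 0.02, -0.02, -68.72], [-0.01, 0.19, 0.98, 1534.32], [0.0, 0.0, 0.0, 1.0]]
mill_1_mid [([179.3, 257.7], 0.94), ([382.0, 258.1], 0.7), ([181.7, 216.3], 0.6)]
mill_2_mid [([216.4, 267.8], 0.55)]
mill_3_mid [([248.1, 258.2], 0.56), ([391.2, 277.5], 0.49)]
cartridge_1_mid [([391.6, 275.5], 0.42), ([184.1, 218.3], 0.26)]
spindle_1 [([287.5, 228.6], 0.96), ([305.8, 206.3], 0.74), ([315.8, 231.8], 0.65), ([390.2, 278.2], 0.38)]
rack_top [([383.6, 257.6], 0.87)]
dye_blue [([190.4, 195.7], 0.73)]
dye_yellow [([450.9, 200.2], 0.76)]
dye_bottle_3 [([184.5, 214.9], 0.62)]
collet_box [([382.8, 257.6], 0.19)]
toggle_jig []
side [[479.72872262   0.         313.78723577]
 [  0.         479.72872262 226.75150249]
 [  0.           0.           1.        ]] [[0.98, 0.12, -0.15, 301.42], [-0.19, 0.61, -0.77, -868.32], [-0.01, 0.78, 0.62, 730.37], [0.0, 0.0, 0.0, 1.0]]
mill_1_mid [([260.4, 156.9], 0.94)]
mill_2_mid [([259.0, 177.7], 0.97)]
m
[... 387 characters left out ...]
57.5, 178.2], 0.2)]
toggle_jig []
{'t': 1.2, 'joints': array([ 1.03844285e+00,  4.90910824e-01,  1.55891598e+00,  1.60561365e-05,
        1.09170414e+00, -1.05617082e-01]), 'qvel': array([ 0.0019532 , -0.00077051,  0.00065111,  0.00139766, -0.00020726,
        0.00028989]), 'tau': array([-1.62104070e-04, -6.12471771e+01, -2.58434808e+01,  6.92822901e-02,
        4.46189102e-02,  1.46910213e-05]), 'eef_pos': array([258.67941359, 568.96697813, 186.14870545]), 'tcp_rot': array([ 3.14152978e+00, -7.66321683e-06,  2.71484886e+00]), 'ft_force': array([ 1.08060984, -0.5898368 ,  0.55331381]), 'moment': array([-0.00649053,  0.06234513, -0.04507952]), 'grip_force': 0.0, 'opening': 1.0028658583478658}
```

View pics/top0.png

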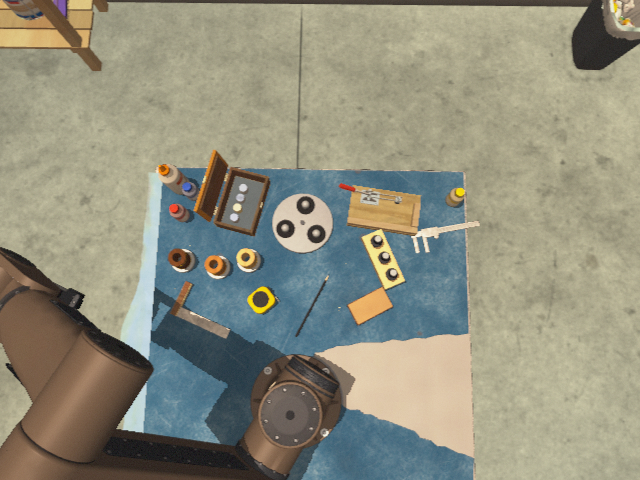

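View pics/side0.png

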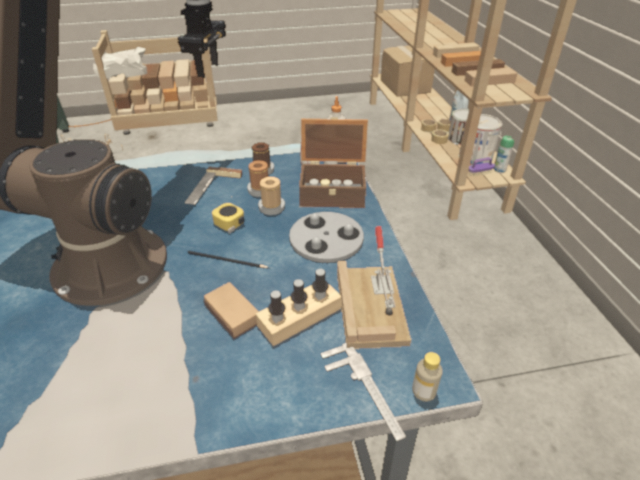

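The top view shows dark, mid and pale bodies at (181,259), (216,266) and (248,259), the stand at (303,223), and the rack with three knobs at (377,240), (385,257), (392,275). The red lever is at (347,187) and the open box at (235,195). Next I'll measure these positions with depth.

```bash
cat >> h.py <<'E'
def load(n): return dict(np.load(n+".npz"))
def blobs(W,lo,hi,xr,yr,minpix=8):
    m=(W[...,2]>lo)&(W[...,2]<hi)&(W[...,0]>xr[0])&(W[...,0]<xr[1])&(W[...,1]>yr[0])&(W[...,1]<yr[1])
    n,l,s,ce=cv2.connectedComponentsWithStats(m.astype(np.uint8),connectivity=8)
    r=[]
    for i in range(1,n):
        if s[i,4]>=minpix:
            p=W[l==i]; mm=(p.min(0)+p.max(0))/2
            r.append((ce[i].round(1).tolist(),int(s[i,4]),p.mean(0).round(1).tolist(),mm.round(1).tolist(),np.ptp(p,axis=0).round(0).tolist()))
    return r
E
python3 - <<'E'
from h import *
for n in("top","side"):
    c=load(n+"0");W=cloud(c)
    print(n,"table z",np.nanmedian(W[...,2][(W[...,0]>300)&(W[...,0]<800)&(abs(W[...,1])<200)]))
    for lo,hi in((8,20),(22,45),(50,120)):
        print(lo,hi)
        for b in blobs(W,lo,hi,(300,900),(-500,450)): print(b)
E
```

```text
top table z 3.3099642062538805
8 20
([234.4, 179.1], 28, [620.4, 191.5, 11.7], [619.4, 187.6, 13.1], [29.0, 26.0, 10.0])
([241.1, 179.1], 18, [620.7, 171.7, 12.3], [619.9, 173.1, 14.4], [21.0, 27.0, 11.0])
([254.2, 180.3], 36, [617.9, 133.0, 12.0], [616.5, 131.2, 14.1], [18.0, 48.0, 12.0])
([245.5, 182.1], 8, [612.2, 158.6, 10.8], [612.6, 157.2, 11.2], [13.0, 13.0, 6.0])
([268.1, 186.3], 10, [599.6, 91.4, 14.2], [598.3, 90.4, 14.0], [21.0, 8.0, 11.0])
([260.1, 186.5], 8, [599.7, 115.2, 10.2], [599.6, 115.5, 11.3], [15.0, 11.0, 6.0])
([364.9, 188.4], 67, [597.3, -190.8, 16.9], [596.9, -189.6, 14.9], [22.0, 73.0, 10.0])
([229.2, 188.9], 8, [590.1, 204.8, 13.7], [589.9, 205.1, 12.7], [19.0, 5.0, 9.0])
([234.6, 187.5], 8, [595.1, 189.6, 11.6], [595.8, 189.7, 11.7], [9.0, 9.0, 7.0])
([246.3, 196.4], 43, [568.9, 154.4, 11.3], [575.5, 152.5, 13.3], [50.0, 30.0, 10.0])
([230.4, 194.9], 25, [573.0, 201.1, 10.2], [574.3, 200.7, 12.8], [33.0, 18.0, 9.0])
([383.7, 208.3], 1011, [538.7, -245.0, 16.8], [543.2, -242.4, 14.1], [105.0, 211.0, 12.0])
([147.8, 195.2], 10, [568.0, 443.5, 10.3], [568.3, 
[... 9843 characters left out ...]
260.2, 150.1], 272, [377.6, 321.8, 69.1], [377.8, 329.5, 65.6], [50.0, 51.0, 31.0])
([332.6, 162.9], 2031, [556.3, 198.6, 79.0], [550.7, 217.3, 85.0], [194.0, 260.0, 70.0])
([263.9, 178.2], 654, [371.2, 175.2, 69.6], [371.0, 184.5, 65.9], [70.0, 139.0, 32.0])
([382.4, 262.6], 396, [571.7, -188.2, 70.2], [569.5, -201.7, 77.5], [38.0, 178.0, 55.0])
([319.5, 281.4], 285, [434.8, -222.2, 74.5], [436.2, -219.0, 76.9], [33.0, 32.0, 42.0])
([298.2, 292.2], 305, [389.7, -242.6, 74.7], [390.2, -240.5, 73.9], [33.0, 31.0, 47.0])
([275.8, 303.9], 320, [344.5, -263.3, 74.7], [345.1, -260.9, 74.4], [32.0, 28.0, 45.0])
([428.9, 368.9], 646, [566.7, -450.0, 74.1], [570.6, -444.8, 72.6], [41.0, 40.0, 45.0])
```

Run:
```python
from h import *
c=load("top0")["color"]; a=cv2.resize(c[150:320,150:480],None,fx=2.4,fy=2.4,interpolation=cv2.INTER_CUBIC)
cv2.imwrite("pics/t0crop.png",a[...,::-1]); print(a.shape)
```

```text
(408, 792, 3)
```

View pics/t0crop.png

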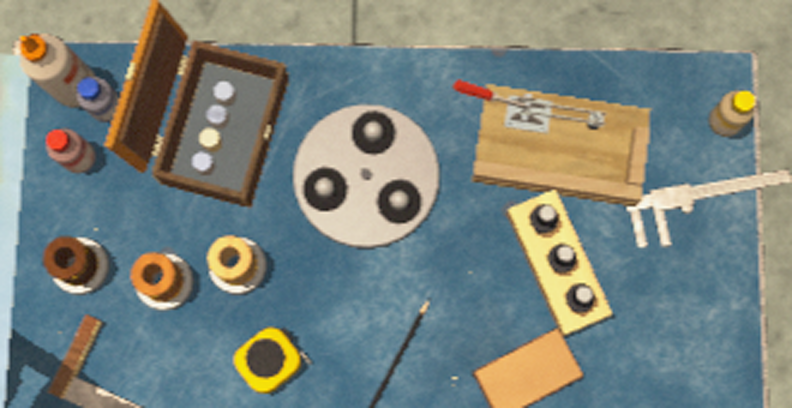

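```bash
cat >> h.py <<'E'
from scipy.spatial.transform import Rotation as Ro
def go(x,y,z,yaw):
    s=state();R=Ro.from_euler("xyz",s["tcp_rot"]).as_matrix()
    d=R.T@(np.array([x,y,z])-s["eef_pos"]); T=Ro.from_euler("xyz",[np.pi,0,yaw]).as_matrix()
    r=Ro.from_matrix(R.T@T).as_rotvec()
    print("t",round(s["t"],2),"slide",(d/1000).round(4).tolist(),"roll",r.round(3),"F",s["ft_force"].round(1),"open",round(s["opening"],3))
E
python3 -c "
from h import *
go(378,329.4,186,np.pi/2)"
```

```text
t 1.2 slide [-0.2078, -0.1687, 0.0001] roll [ 0.    -0.     1.144] F [ 1.1 -0.6  0.6] open 1.003
```

Request:
{"fn": "step_arm", "kwargs": {
  "increments": [
    {"slide": [-0.042, -0.034, 0], "roll": 0.18},
    {"slide": [-0.084, -0.068, 0], "roll": 0.36},
    {"slide": [-0.125, -0.101, 0], "roll": 0.54},
    {"slide": [-0.166, -0.135, 0], "roll": 0.72},
    {"slide": [-0.2078, -0.1687, 0], "roll": 0.9}
  ],
  "fingers": 1.0
}}

```text
t: 1.82
eef_pos: [378.6, 327.9, 186.3]
tcp_rot: [3.141, -0.0, 1.809]
ft_force: [-0.3, 0.2, 0.8]
opening: 1.004
grip_force: 0.0
```

```bash
python3 -c "
from h import *
go(378,329.4,150,np.pi/2)
c=cam('top');W=cloud(c)
for b in blobs(W,50,90,(320,430),(80,380),40): print(b)
c=cam('side');W=cloud(c)
for b in blobs(W,50,90,(320,430),(80,380),40): print(b)
"
```

```text
t 1.82 slide [0.0016, -0.0003, 0.0363] roll [ 0.001 -0.     0.238] F [-0.3  0.2  0.8] open 1.004
([179.8, 257.8], 189, [376.2, 320.3, 73.0], [378.0, 323.2, 67.9], [49.0, 37.0, 35.0])
([245.1, 257.3], 241, [380.6, 140.7, 75.2], [381.5, 141.0, 68.5], [50.0, 50.0, 37.0])
([213.5, 264.1], 252, [360.2, 226.4, 74.6], [360.5, 227.7, 68.1], [49.0, 49.0, 35.0])
([260.1, 150.0], 271, [377.2, 322.0, 69.4], [377.9, 328.9, 65.5], [50.0, 52.0, 31.0])
([264.0, 178.3], 653, [371.4, 174.9, 69.6], [370.9, 184.3, 65.8], [70.0, 138.0, 32.0])
```

Request:
{"fn": "step_arm", "kwargs": {
  "increments": [
    {"slide": [0, 0, 0.03], "roll": 0.16},
    {"slide": [0, 0, 0.06], "roll": 0.244},
    {"slide": [0, 0, 0.11], "roll": 0.244},
    {"slide": [0, 0, 0.159], "roll": 0.244},
    {"slide": [0, 0, 0.159], "roll": 0.244}
  ]
}}

```text
t: 2.55
eef_pos: [376.5, 328.9, 24.9]
tcp_rot: [-3.137, 0.003, 1.572]
ft_force: [0.1, 0.5, 0.9]
opening: 1.0
grip_force: 0.0
```

Request:
{"fn": "step_arm", "kwargs": {
  "increments": [
    {"slide": [0, 0, 0]},
    {"slide": [0, 0, 0]},
    {"slide": [0, 0, 0]},
    {"slide": [0, 0, 0]},
    {"slide": [0, 0, 0]}
  ],
  "fingers": 0.0
}}

```text
invalid input at $.increments[0]: expected keys slide, roll
```

Request:
{"fn": "step_arm", "kwargs": {
  "increments": [
    {"slide": [0, 0, 0], "roll": 0},
    {"slide": [0, 0, 0], "roll": 0},
    {"slide": [0, 0, 0], "roll": 0},
    {"slide": [0, 0, 0], "roll": 0},
    {"slide": [0, 0, 0], "roll": 0}
  ],
  "fingers": 0.0
}}

```text
t: 3.18
eef_pos: [378.1, 329.4, 27.4]
tcp_rot: [3.141, -0.0, 1.571]
ft_force: [0.6, -0.1, -0.3]
opening: 0.53
grip_force: 0.1
```

Request:
{"fn": "step_arm", "kwargs": {
  "increments": [
    {"slide": [0, 0, 0], "roll": 0},
    {"slide": [0, 0, 0], "roll": 0},
    {"slide": [0, 0, -0.04], "roll": 0},
    {"slide": [0, 0, -0.09], "roll": 0},
    {"slide": [0, 0, -0.13], "roll": 0}
  ]
}}

```text
t: 3.8
eef_pos: [377.9, 329.3, 158.6]
tcp_rot: [3.142, -0.0, 1.571]
ft_force: [0.8, -0.5, -3.1]
opening: 0.522
grip_force: 29.8
```

Request:
{"fn": "step_arm", "kwargs": {
  "increments": [
    {"slide": [-0.04, 0, 0], "roll": 0},
    {"slide": [-0.09, 0, 0], "roll": 0},
    {"slide": [-0.14, 0, 0], "roll": 0},
    {"slide": [-0.19, 0.01, 0], "roll": 0},
    {"slide": [-0.24, 0.03, 0], "roll": 0}
  ]
}}

```text
t: 4.42
eef_pos: [407.6, 87.8, 157.1]
tcp_rot: [-3.141, -0.0, 1.571]
ft_force: [2.0, 0.1, -1.7]
opening: 0.518
grip_force: 29.8
```

```bash
python3 -c "
from h import *
go(461.5,-50.1,157,np.pi/2)"
```

```text
t 4.42 slide [-0.138, 0.0538, 0.0001] roll [-0. -0.  0.] F [ 2.   0.1 -1.7] open 0.518
```

Request:
{"fn": "step_arm", "kwargs": {
  "increments": [
    {"slide": [-0.045, 0.018, 0], "roll": 0},
    {"slide": [-0.09, 0.036, 0], "roll": 0},
    {"slide": [-0.1395, 0.0535, 0], "roll": 0},
    {"slide": [-0.1395, 0.0535, 0], "roll": 0},
    {"slide": [-0.1395, 0.0535, 0], "roll": 0}
  ]
}}

```text
t: 5.05
eef_pos: [460.9, -49.9, 156.7]
tcp_rot: [-3.14, -0.001, 1.57]
ft_force: [-0.2, 0.3, -2.8]
opening: 0.519
grip_force: 29.9
```

```bash
python3 -c "
from h import *
go(461.5,-50.1,41,np.pi/2)
for n in('top','side'):
  c=cam(n);save(c,n+'1');W=cloud(c)
  for b in blobs(W,110,205,(430,490),(-90,-10),40): print(b)
  for b in blobs(W,50,90,(320,430),(80,380),40): print(b)
cv2.imwrite('pics/s1crop.png',cv2.resize(c['color'][100:320,220:440],None,fx=2.5,fy=2.5)[...,::-1])
"
```

```text
t 5.05 slide [-0.0003, 0.0007, 0.1157] roll [-0.001 -0.001 -0.001] F [-0.2  0.3 -2.8] open 0.519
([240.7, 254.8], 109, [387.0, 152.9, 76.1], [383.5, 150.7, 69.4], [45.0, 30.0, 38.0])
([214.4, 261.6], 174, [367.3, 224.5, 74.0], [365.7, 227.9, 68.1], [40.0, 51.0, 34.0])
([314.8, 174.0], 49, [462.9, -36.3, 199.6], [461.2, -38.1, 199.6], [23.0, 13.0, 11.0])
([315.3, 196.0], 879, [457.7, -67.2, 165.8], [460.0, -53.6, 167.1], [60.0, 61.0, 76.0])
([263.9, 178.4], 664, [371.2, 175.2, 69.2], [371.0, 184.3, 66.0], [70.0, 139.0, 32.0])
```

View pics/s1crop.png

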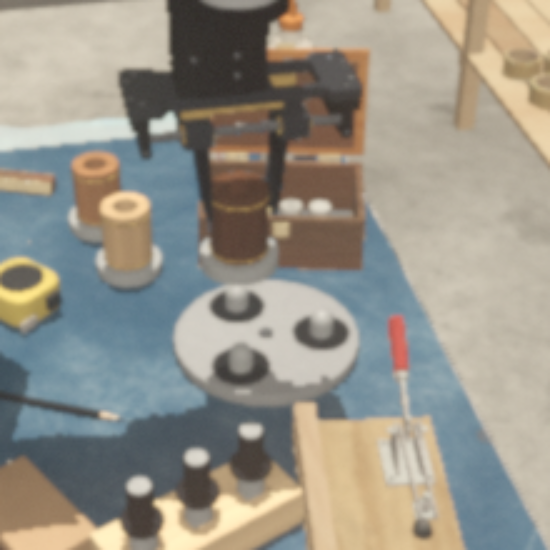

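The view shows the dark body held upright with its foot at crop pixel (240,255), over the front-left spindle at (240,360). The other two bodies haven't moved.

Request:
{"fn": "step_arm", "kwargs": {
  "increments": [
    {"slide": [0, 0, 0.04], "roll": 0},
    {"slide": [0, 0, 0.08], "roll": 0},
    {"slide": [0, 0, 0.092], "roll": 0},
    {"slide": [0, 0, 0.098], "roll": 0},
    {"slide": [0, 0, 0.102], "roll": 0}
  ]
}}

```text
t: 5.78
eef_pos: [462.1, -50.0, 55.8]
tcp_rot: [3.14, 0.0, 1.571]
ft_force: [-0.4, 0.3, -2.5]
opening: 0.512
grip_force: 29.9
```

No contact force, so it's engaged. I'll lower it to the base.

Request:
{"fn": "step_arm", "kwargs": {
  "increments": [
    {"slide": [0, 0, 0.004], "roll": 0},
    {"slide": [0, 0, 0.008], "roll": 0},
    {"slide": [0, 0, 0.011], "roll": 0},
    {"slide": [0, 0, 0.013], "roll": 0},
    {"slide": [0, 0, 0.013], "roll": 0}
  ]
}}

```text
t: 6.4
eef_pos: [461.5, -50.1, 42.0]
tcp_rot: [-3.141, -0.0, 1.571]
ft_force: [-0.2, -0.0, -2.1]
opening: 0.516
grip_force: 29.9
```

Request:
{"fn": "step_arm", "kwargs": {
  "increments": [
    {"slide": [0, 0, 0.001], "roll": 0},
    {"slide": [0, 0, 0.001], "roll": 0},
    {"slide": [0, 0, 0.001], "roll": 0},
    {"slide": [0, 0, 0.001], "roll": 0},
    {"slide": [0, 0, 0.001], "roll": 0}
  ],
  "fingers": 0.75
}}

```text
t: 7.02
eef_pos: [461.5, -50.1, 41.1]
tcp_rot: [3.142, -0.0, 1.571]
ft_force: [-0.1, -0.8, 0.9]
opening: 0.749
grip_force: 0.0
```

Request:
{"fn": "step_arm", "kwargs": {
  "increments": [
    {"slide": [0, 0, -0.03], "roll": 0},
    {"slide": [0, 0, -0.06], "roll": 0},
    {"slide": [0, 0, -0.11], "roll": 0},
    {"slide": [0.05, -0.02, -0.115], "roll": 0},
    {"slide": [0.1, -0.04, -0.115], "roll": 0}
  ]
}}

```text
t: 7.65
eef_pos: [421.3, 50.7, 156.9]
tcp_rot: [3.14, -0.0, 1.569]
ft_force: [0.7, 1.3, -0.3]
opening: 0.751
grip_force: 0.0
```

```bash
python3 -c "
from h import *
for n in('top','side'):
  c=cam(n);W=cloud(c)
  for b in blobs(W,65,105,(430,580),(-90,80),40): print(b)
  for b in blobs(W,50,90,(320,430),(80,380),40): print(b)
go(360.7,227.8,157,np.pi/2)
"
```

```text
([315.4, 229.1], 239, [459.5, -50.1, 89.9], [460.7, -50.4, 83.4], [49.0, 47.0, 36.0])
([209.7, 261.0], 119, [368.4, 237.0, 75.7], [363.2, 233.7, 70.8], [44.0, 39.0, 34.0])
([315.4, 223.8], 448, [459.7, -56.2, 84.5], [460.8, -49.7, 80.2], [50.0, 53.0, 30.0])
([264.0, 178.4], 655, [371.3, 174.7, 69.5], [371.0, 184.8, 66.4], [71.0, 140.0, 32.0])
t 7.75 slide [0.1752, -0.0581, -0.0005] roll [-0.    -0.001  0.003] F [-0.3 -0.2 -0. ] open 0.751
```

Request:
{"fn": "step_arm", "kwargs": {
  "increments": [
    {"slide": [0.05, -0.02, 0], "roll": 0},
    {"slide": [0.1, -0.04, 0], "roll": 0},
    {"slide": [0.15, -0.055, 0], "roll": 0},
    {"slide": [0.178, -0.0607, 0], "roll": 0},
    {"slide": [0.178, -0.0607, 0], "roll": 0}
  ],
  "fingers": 0.9
}}

```text
t: 8.38
eef_pos: [360.8, 228.9, 156.1]
tcp_rot: [3.141, -0.0, 1.574]
ft_force: [1.0, -0.0, 0.2]
opening: 0.898
grip_force: 0.0
```

```bash
python3 -c "
from h import *
for n in('top','side'):
  c=cam(n);W=cloud(c)
  for b in blobs(W,65,100,(320,430),(80,380),40): print(b)
  d=mark_of(n,'mill_2_mid');print([(at_z(c,*e['uv'],39).round(0).tolist(),round(e['confidence'],2)) for e in d])
go(360.7,227.8,26,np.pi/2)
"
```

```text
([244.9, 256.9], 218, [381.2, 140.9, 77.1], [381.5, 141.3, 75.3], [50.0, 49.0, 19.0])
([219.6, 262.6], 57, [364.5, 209.6, 76.8], [364.7, 210.1, 75.1], [39.0, 15.0, 19.0])
[([362.0, 225.0, 39.0], 0.58)]
([257.5, 167.1], 216, [360.5, 223.7, 74.5], [360.9, 226.7, 72.9], [50.0, 51.0, 15.0])
([269.4, 183.8], 238, [381.4, 138.0, 74.7], [381.8, 141.8, 73.9], [48.0, 49.0, 17.0])
[([363.0, 223.0, 39.0], 0.81)]
t 8.57 slide [0.0008, -0.0005, 0.1301] roll [-0.     0.    -0.001] F [ 0.9  0.2 -0.3] open 0.9
```

Request:
{"fn": "step_arm", "kwargs": {
  "increments": [
    {"slide": [0, 0, 0.04], "roll": 0},
    {"slide": [0, 0, 0.08], "roll": 0},
    {"slide": [0, 0, 0.115], "roll": 0},
    {"slide": [0, 0, 0.13], "roll": 0},
    {"slide": [0, 0, 0.13], "roll": 0}
  ]
}}

```text
t: 9.2
eef_pos: [360.8, 226.9, 25.4]
tcp_rot: [-3.14, 0.001, 1.569]
ft_force: [0.1, 0.5, 0.8]
opening: 0.902
grip_force: 0.0
```

Request:
{"fn": "step_arm", "kwargs": {
  "increments": [
    {"slide": [0, 0, 0], "roll": 0},
    {"slide": [0, 0, 0], "roll": 0},
    {"slide": [0, 0, 0], "roll": 0},
    {"slide": [0, 0, 0], "roll": 0},
    {"slide": [0, 0, 0], "roll": 0}
  ],
  "fingers": 0.0
}}

```text
t: 9.82
eef_pos: [361.0, 228.0, 26.4]
tcp_rot: [3.141, -0.0, 1.571]
ft_force: [0.1, -0.8, 6.6]
opening: 0.537
grip_force: 30.0
```

Request:
{"fn": "step_arm", "kwargs": {
  "increments": [
    {"slide": [0, 0, 0], "roll": 0},
    {"slide": [0, 0, 0], "roll": 0},
    {"slide": [0, 0, -0.04], "roll": 0},
    {"slide": [0, 0, -0.09], "roll": 0},
    {"slide": [0, 0, -0.13], "roll": 0}
  ]
}}

```text
t: 10.45
eef_pos: [360.7, 227.8, 157.8]
tcp_rot: [3.141, -0.0, 1.571]
ft_force: [0.2, 0.6, -2.1]
opening: 0.535
grip_force: 30.0
```

Request:
{"fn": "step_arm", "kwargs": {
  "increments": [
    {"slide": [-0.05, 0.02, 0], "roll": 0},
    {"slide": [-0.1, 0.045, 0], "roll": 0},
    {"slide": [-0.14, 0.08, 0], "roll": 0},
    {"slide": [-0.18, 0.12, 0], "roll": 0},
    {"slide": [-0.22, 0.16, 0], "roll": 0}
  ]
}}

```text
t: 11.08
eef_pos: [521.7, 6.3, 156.0]
tcp_rot: [-3.141, -0.0, 1.571]
ft_force: [0.0, 1.4, -2.0]
opening: 0.535
grip_force: 30.0
```

Request:
{"fn": "step_arm", "kwargs": {
  "increments": [
    {"slide": [-0.0255, 0.0233, 0], "roll": 0},
    {"slide": [-0.0255, 0.0233, 0.03], "roll": 0},
    {"slide": [-0.0255, 0.0233, 0.06], "roll": 0},
    {"slide": [-0.0255, 0.0233, 0.08], "roll": 0},
    {"slide": [-0.0255, 0.0233, 0.08], "roll": 0}
  ]
}}

```text
t: 11.7
eef_pos: [543.2, -17.4, 74.8]
tcp_rot: [-3.138, -0.001, 1.571]
ft_force: [0.1, -0.3, -2.3]
opening: 0.535
grip_force: 30.0
```

```bash
python3 -c "
from h import *
go(544,-17.7,41,np.pi/2)
for n in('top','side'):
  c=cam(n);W=cloud(c)
  for b in blobs(W,60,100,(320,600),(-90,380),40): print(b)
"
```

```text
t 11.7 slide [-0.0003, 0.0009, 0.0338] roll [-0.003 -0.001 -0.   ] F [ 0.1 -0.3 -2.3] open 0.535
([184.1, 187.2], 250, [575.1, 320.0, 78.8], [576.6, 330.6, 79.6], [45.0, 77.0, 39.0])
([218.2, 190.6], 81, [564.1, 221.8, 89.0], [564.1, 221.6, 86.0], [71.0, 22.0, 28.0])
([222.5, 193.2], 51, [563.6, 214.2, 63.5], [565.5, 214.7, 64.3], [68.0, 23.0, 9.0])
([321.4, 228.9], 72, [460.4, -66.6, 89.9], [461.9, -65.4, 80.2], [46.0, 17.0, 35.0])
([304.0, 154.7], 73, [488.3, 245.7, 84.2], [493.2, 245.8, 82.8], [27.0, 17.0, 34.0])
([308.5, 179.8], 134, [483.4, 156.4, 62.2], [495.3, 175.5, 62.6], [82.0, 134.0, 5.0])
([269.5, 184.7], 283, [381.3, 136.4, 73.0], [381.8, 142.5, 70.8], [49.0, 53.0, 21.0])
([347.8, 216.6], 432, [539.0, -33.0, 74.9], [543.3, -21.7, 79.8], [68.0, 58.0, 40.0])
([315.4, 224.7], 481, [459.5, -57.2, 82.9], [460.8, -49.6, 77.5], [50.0, 52.0, 35.0])
```

Request:
{"fn": "step_arm", "kwargs": {
  "increments": [
    {"slide": [0, 0, 0.01], "roll": 0},
    {"slide": [0, 0, 0.018], "roll": 0},
    {"slide": [0, 0, 0.026], "roll": 0},
    {"slide": [0, 0, 0.032], "roll": 0},
    {"slide": [0, 0, 0.034], "roll": 0}
  ]
}}

```text
t: 12.42
eef_pos: [544.2, -17.6, 41.8]
tcp_rot: [-3.142, -0.0, 1.571]
ft_force: [0.1, 0.2, -1.8]
opening: 0.534
grip_force: 30.0
```

Request:
{"fn": "step_arm", "kwargs": {
  "increments": [
    {"slide": [0, 0, 0], "roll": 0},
    {"slide": [0, 0, 0], "roll": 0}
  ]
}}

```text
t: 12.68
eef_pos: [544.2, -17.6, 42.3]
tcp_rot: [3.141, -0.0, 1.571]
ft_force: [1.1, 0.5, -2.1]
opening: 0.532
grip_force: 30.0
```

Request:
{"fn": "step_arm", "kwargs": {
  "increments": [
    {"slide": [0, 0, 0.0015], "roll": 0},
    {"slide": [0, 0, 0.0015], "roll": 0}
  ]
}}

```text
t: 12.92
eef_pos: [544.3, -17.6, 40.7]
tcp_rot: [3.141, -0.0, 1.571]
ft_force: [0.7, 0.9, -2.3]
opening: 0.536
grip_force: 30.0
```

Request:
{"fn": "step_arm", "kwargs": {
  "increments": [
    {"slide": [0, 0, 0], "roll": 0},
    {"slide": [0, 0, 0], "roll": 0},
    {"slide": [0, 0, 0], "roll": 0},
    {"slide": [0, 0, 0], "roll": 0},
    {"slide": [0, 0, 0], "roll": 0}
  ],
  "fingers": 0.75
}}

```text
t: 13.55
eef_pos: [544.1, -17.6, 40.6]
tcp_rot: [3.142, -0.0, 1.571]
ft_force: [0.4, -0.7, 0.2]
opening: 0.75
grip_force: 0.0
```

Request:
{"fn": "step_arm", "kwargs": {
  "increments": [
    {"slide": [0, 0, -0.04], "roll": 0},
    {"slide": [0, 0, -0.09], "roll": 0},
    {"slide": [0.01, -0.02, -0.116], "roll": 0},
    {"slide": [0.05, -0.06, -0.116], "roll": 0},
    {"slide": [0.09, -0.1, -0.116], "roll": 0}
  ]
}}

```text
t: 14.18
eef_pos: [443.0, 73.0, 156.9]
tcp_rot: [3.141, -0.0, 1.57]
ft_force: [0.5, 0.1, -0.5]
opening: 0.749
grip_force: 0.0
```

```bash
python3 -c "
from h import *
for n in('top','side'):
  c=cam(n);W=cloud(c)
  for b in blobs(W,60,105,(320,600),(-90,380),40): print(b)
go(381.6,141.4,157,np.pi/2)
"
```

```text
([183.5, 186.9], 269, [575.6, 321.6, 79.7], [576.7, 331.6, 82.3], [46.0, 81.0, 45.0])
([214.6, 201.4], 194, [533.5, 230.4, 87.5], [539.3, 232.6, 82.5], [118.0, 44.0, 45.0])
([304.1, 200.0], 262, [541.4, -17.4, 87.9], [543.9, -17.0, 80.5], [50.0, 50.0, 40.0])
([175.6, 210.0], 167, [509.2, 339.5, 78.6], [512.9, 342.0, 79.1], [41.0, 38.0, 38.0])
([315.5, 229.3], 247, [459.2, -50.5, 88.6], [461.1, -50.4, 80.9], [50.0, 47.0, 41.0])
([323.3, 162.1], 860, [533.4, 208.8, 78.1], [527.0, 172.0, 82.5], [145.0, 163.0, 45.0])
([269.4, 184.7], 280, [381.1, 136.0, 73.2], [381.8, 140.6, 70.3], [49.0, 52.0, 21.0])
([348.3, 211.5], 454, [541.8, -24.5, 82.9], [543.7, -17.4, 77.6], [49.0, 51.0, 34.0])
([315.5, 224.7], 483, [459.6, -57.0, 82.8], [461.1, -50.0, 77.7], [50.0, 52.0, 35.0])
t 14.28 slide [0.0669, -0.0587, -0.0] roll [-0.002 -0.     0.003] F [ 0.1 -0.7 -0.2] open 0.749
```

Request:
{"fn": "step_arm", "kwargs": {
  "increments": [
    {"slide": [0.035, -0.031, 0], "roll": 0},
    {"slide": [0.069, -0.0623, 0], "roll": 0},
    {"slide": [0.069, -0.0623, 0], "roll": 0},
    {"slide": [0.069, -0.0623, 0.03], "roll": 0},
    {"slide": [0.069, -0.0623, 0.05], "roll": 0}
  ],
  "fingers": 0.9
}}

```text
t: 14.9
eef_pos: [382.8, 141.0, 105.9]
tcp_rot: [3.141, -0.0, 1.571]
ft_force: [1.8, 0.1, -0.2]
opening: 0.9
grip_force: 0.0
```

```bash
python3 -c "
from h import *
for n in('top','side'):
  c=cam(n);W=cloud(c)
  for b in blobs(W,50,85,(320,430),(80,380),30): print(b)
go(381.6,141.4,26,np.pi/2)
"
```

```text
([269.6, 186.2], 343, [381.0, 134.0, 69.9], [381.6, 141.5, 66.0], [49.0, 53.0, 32.0])
t 15.0 slide [0.0007, -0.0001, 0.0793] roll [-0.002  0.001 -0.001] F [-0.4 -0.   0.8] open 0.903
```

Request:
{"fn": "step_arm", "kwargs": {
  "increments": [
    {"slide": [0, 0, 0.03], "roll": 0},
    {"slide": [0, 0, 0.06], "roll": 0},
    {"slide": [0, 0, 0.08], "roll": 0},
    {"slide": [0, 0, 0.08], "roll": 0},
    {"slide": [0, 0, 0.08], "roll": 0}
  ]
}}

```text
t: 15.62
eef_pos: [382.6, 141.3, 27.5]
tcp_rot: [3.14, -0.0, 1.571]
ft_force: [-0.3, -0.2, -0.5]
opening: 0.898
grip_force: 0.0
```

Request:
{"fn": "step_arm", "kwargs": {
  "increments": [
    {"slide": [0, 0, 0], "roll": 0},
    {"slide": [0, 0, 0], "roll": 0},
    {"slide": [0, 0, 0], "roll": 0},
    {"slide": [0, 0, 0], "roll": 0},
    {"slide": [0, 0, 0], "roll": 0}
  ],
  "fingers": 0.0
}}

```text
t: 16.25
eef_pos: [381.9, 141.4, 26.7]
tcp_rot: [3.141, -0.0, 1.571]
ft_force: [1.3, -0.2, 2.9]
opening: 0.531
grip_force: 30.0
```

Request:
{"fn": "step_arm", "kwargs": {
  "increments": [
    {"slide": [0, 0, 0], "roll": 0},
    {"slide": [0, 0, 0], "roll": 0},
    {"slide": [0, 0, -0.04], "roll": 0},
    {"slide": [0, 0, -0.09], "roll": 0},
    {"slide": [0, 0, -0.13], "roll": 0}
  ]
}}

```text
t: 16.88
eef_pos: [381.6, 141.3, 158.2]
tcp_rot: [3.141, -0.0, 1.571]
ft_force: [1.0, 0.2, -2.7]
opening: 0.528
grip_force: 30.0
```

Request:
{"fn": "step_arm", "kwargs": {
  "increments": [
    {"slide": [-0.04, 0.036, 0], "roll": 0},
    {"slide": [-0.08, 0.072, 0], "roll": 0},
    {"slide": [-0.1028, 0.093, 0.0], "roll": 0},
    {"slide": [-0.1028, 0.093, 0.04], "roll": 0},
    {"slide": [-0.1028, 0.093, 0.08], "roll": 0}
  ]
}}

```text
t: 17.5
eef_pos: [474.9, 38.1, 75.5]
tcp_rot: [3.141, -0.0, 1.57]
ft_force: [-0.3, 0.3, -1.4]
opening: 0.529
grip_force: 30.0
```

```bash
python3 -c "
from h import *
go(474.7,38.5,41,np.pi/2)
for n in('top','side'):
  c=cam(n);W=cloud(c)
  for b in blobs(W,60,105,(430,600),(-90,90),40): print(b)
"
```

```text
t 17.5 slide [0.0004, -0.0002, 0.0345] roll [ 0.    -0.    -0.001] F [-0.3  0.3 -1.4] open 0.529
([309.3, 200.5], 104, [540.2, -31.8, 87.6], [543.3, -32.2, 81.0], [47.0, 20.0, 39.0])
([315.5, 229.4], 248, [458.9, -50.5, 88.7], [460.5, -50.4, 80.5], [50.0, 47.0, 41.0])
([314.4, 215.9], 829, [463.6, -24.4, 82.8], [468.4, -7.3, 82.5], [65.0, 136.0, 45.0])
([348.3, 211.5], 457, [541.9, -24.5, 82.7], [544.3, -16.6, 77.8], [50.0, 54.0, 35.0])
```

Request:
{"fn": "step_arm", "kwargs": {
  "increments": [
    {"slide": [0, 0, 0.012], "roll": 0},
    {"slide": [0, 0, 0.02], "roll": 0},
    {"slide": [0, 0, 0.028], "roll": 0},
    {"slide": [0, 0, 0.035], "roll": 0},
    {"slide": [0, 0, 0.036], "roll": 0}
  ]
}}

```text
t: 18.23
eef_pos: [474.9, 38.6, 40.6]
tcp_rot: [3.142, -0.0, 1.571]
ft_force: [-1.7, 0.3, 10.4]
opening: 0.523
grip_force: 30.0
```

Request:
{"fn": "step_arm", "kwargs": {
  "increments": [
    {"slide": [0, 0, 0], "roll": 0},
    {"slide": [0, 0, 0], "roll": 0}
  ]
}}

```text
t: 18.48
eef_pos: [474.9, 38.6, 40.7]
tcp_rot: [3.141, -0.0, 1.571]
ft_force: [0.3, 0.1, -1.0]
opening: 0.525
grip_force: 30.0
```

Touched down on the base. I'll release it, lift, then back off to see all three.

Request:
{"fn": "step_arm", "kwargs": {
  "increments": [
    {"slide": [0, 0, 0], "roll": 0},
    {"slide": [0, 0, 0], "roll": 0},
    {"slide": [0, 0, 0], "roll": 0},
    {"slide": [0, 0, 0], "roll": 0}
  ],
  "fingers": 0.75
}}

```text
t: 18.98
eef_pos: [474.8, 38.6, 40.6]
tcp_rot: [3.142, -0.0, 1.571]
ft_force: [0.6, -0.2, -0.0]
opening: 0.75
grip_force: 0.0
```

Request:
{"fn": "step_arm", "kwargs": {
  "increments": [
    {"slide": [0, 0, -0.05], "roll": 0},
    {"slide": [0, 0, -0.1], "roll": 0},
    {"slide": [0, 0, -0.14], "roll": 0.18},
    {"slide": [-0.04, -0.03, -0.14], "roll": 0.36},
    {"slide": [-0.09, -0.05, -0.14], "roll": 0.54}
  ]
}}

```text
t: 19.6
eef_pos: [423.9, -51.8, 181.1]
tcp_rot: [3.141, -0.0, 1.027]
ft_force: [0.3, -0.5, -0.1]
opening: 0.751
grip_force: 0.0
```

```bash
python3 -c "
from h import *
go(345.2,-260,181,0.425)
"
```

```text
t 19.6 slide [-0.2189, 0.0403, 0.0001] roll [ 0.001 -0.001  0.602] F [ 0.3 -0.5 -0.1] open 0.751
```

Request:
{"fn": "step_arm", "kwargs": {
  "increments": [
    {"slide": [-0.05, 0.01, 0], "roll": 0.15},
    {"slide": [-0.1, 0.02, 0], "roll": 0.3},
    {"slide": [-0.15, 0.03, 0], "roll": 0.45},
    {"slide": [-0.2, 0.04, 0], "roll": 0.606},
    {"slide": [-0.2195, 0.041, 0], "roll": 0.606}
  ],
  "fingers": 0.5
}}

```text
t: 20.23
eef_pos: [346.2, -262.9, 180.6]
tcp_rot: [3.141, -0.0, 0.42]
ft_force: [0.6, 1.3, 0.8]
opening: 0.499
grip_force: 0.0
```

```bash
python3 -c "
from h import *
go(345.2,-260,63,0.425)
for n in('top','side'):
  c=cam(n);save(c,n+'2');W=cloud(c)
  for b in blobs(W,55,105,(320,600),(-300,80),30): print(b)
cv2.imwrite('pics/s2crop.png',cv2.resize(c['color'][140:360,220:440],None,fx=2.5,fy=2.5)[...,::-1])
"
```

```text
t 20.23 slide [0.0002, -0.0031, 0.1176] roll [ 0.    -0.    -0.005] F [0.6 1.3 0.8] open 0.499
([351.1, 188.6], 110, [577.1, -147.1, 84.0], [578.0, -154.7, 80.4], [20.0, 89.0, 49.0])
([304.2, 200.1], 271, [541.4, -17.7, 86.3], [543.9, -16.9, 77.3], [53.0, 50.0, 43.0])
([283.3, 224.1], 258, [472.4, 38.1, 87.3], [473.8, 39.0, 77.5], [48.0, 50.0, 45.0])
([315.5, 229.6], 256, [458.7, -50.4, 87.7], [461.0, -50.4, 77.8], [49.0, 47.0, 44.0])
([375.1, 240.0], 100, [434.4, -214.1, 77.9], [435.8, -217.0, 78.7], [32.0, 31.0, 47.0])
([317.3, 212.6], 553, [472.9, -10.7, 81.5], [468.3, -5.9, 75.4], [61.0, 143.0, 41.0])
([348.2, 212.4], 495, [541.6, -25.4, 80.8], [544.0, -17.3, 75.4], [50.0, 54.0, 40.0])
([379.3, 243.3], 215, [577.3, -146.1, 83.6], [578.3, -156.7, 79.9], [21.0, 88.0, 50.0])
([319.5, 281.3], 284, [434.8, -222.1, 74.6], [436.7, -219.2, 76.5], [33.0, 32.0, 43.0])
([298.2, 292.1], 304, [389.6, -242.6, 75.0], [390.4, -241.6, 76.5], [33.0, 27.0, 42.0])
([275.8, 303.8], 317, [344.4, -263.3, 74.9], [345.2, -260.4, 76.3], [32.0, 28.0, 42.0])
```

View pics/s2crop.png

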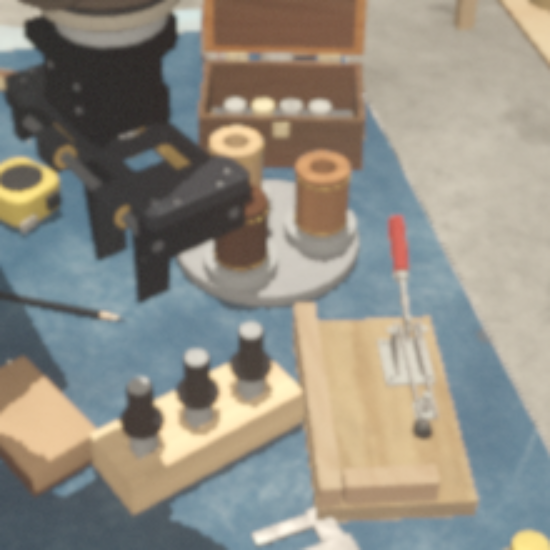

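All three bodies look seated (crop (237,170), (322,195), (243,230)). The three cartridges are still in the rack, with knobs at (140,400), (197,370) and (250,345).

Request:
{"fn": "step_arm", "kwargs": {
  "increments": [
    {"slide": [0, 0, 0], "roll": 0},
    {"slide": [0, 0, 0.06], "roll": 0},
    {"slide": [0, 0, 0.06], "roll": 0},
    {"slide": [0, 0, 0.06], "roll": 0}
  ]
}}

```text
t: 20.82
eef_pos: [347.8, -260.6, 121.8]
tcp_rot: [3.141, -0.0, 0.426]
ft_force: [0.1, -0.3, 0.1]
opening: 0.501
grip_force: 0.0
```

```bash
python3 -c "
from h import *
go(345.2,-260.3,63,0.425)
"
```

```text
t 20.82 slide [-0.0023, -0.0014, 0.0588] roll [ 0.    -0.     0.001] F [ 0.1 -0.3  0.1] open 0.501
```

Request:
{"fn": "step_arm", "kwargs": {
  "increments": [
    {"slide": [-0.002, -0.0013, 0.02], "roll": 0},
    {"slide": [-0.002, -0.0013, 0.04], "roll": 0},
    {"slide": [-0.002, -0.0013, 0.056], "roll": 0},
    {"slide": [-0.002, -0.0013, 0.056], "roll": 0},
    {"slide": [-0.002, -0.0013, 0.056], "roll": 0}
  ]
}}

```text
t: 21.45
eef_pos: [345.5, -260.9, 66.0]
tcp_rot: [3.14, -0.001, 0.425]
ft_force: [0.2, 0.4, -1.4]
opening: 0.501
grip_force: 0.0
```

Request:
{"fn": "step_arm", "kwargs": {
  "increments": [
    {"slide": [0, 0, 0], "roll": 0},
    {"slide": [0, 0, 0], "roll": 0},
    {"slide": [0, 0, 0], "roll": 0},
    {"slide": [0, 0, 0], "roll": 0},
    {"slide": [0, 0, 0], "roll": 0}
  ],
  "fingers": 0.0
}}

```text
t: 22.08
eef_pos: [344.8, -260.4, 64.6]
tcp_rot: [-3.141, -0.0, 0.425]
ft_force: [1.1, 1.4, 2.2]
opening: 0.179
grip_force: 30.0
```

Request:
{"fn": "step_arm", "kwargs": {
  "increments": [
    {"slide": [0, 0, 0], "roll": 0},
    {"slide": [0, 0, -0.02], "roll": 0},
    {"slide": [0, 0, -0.06], "roll": 0},
    {"slide": [0, 0, -0.11], "roll": 0},
    {"slide": [0, 0, -0.14], "roll": 0}
  ]
}}

```text
t: 22.7
eef_pos: [345.0, -260.6, 206.7]
tcp_rot: [3.14, -0.001, 0.425]
ft_force: [0.7, 0.3, -0.3]
opening: 0.179
grip_force: 30.0
```

```bash
python3 -c "
from h import *
go(461.1,-50.2,205,0.425)
for n in('top','side'):
  c=cam(n);W=cloud(c)
  for lo,hi in((152,162),(162,190),(185,205)):
    print(lo)
    for b in blobs(W,lo,hi,(320,380),(-300,-200),10): print(b)
cv2.imwrite('pics/s3crop.png',cv2.resize(c['color'][140:360,190:410],None,fx=2.5,fy=2.5)[...,::-1])
"
```

```text
t 22.7 slide [0.1925, -0.1439, 0.0015] roll [ 0.002 -0.001 -0.   ] F [ 0.7  0.3 -0.3] open 0.179
152
162
185
152
([274.0, 271.7], 21, [345.7, -267.3, 159.4], [345.2, -266.6, 158.7], [19.0, 7.0, 6.0])
162
([273.3, 264.6], 148, [345.4, -267.6, 176.3], [345.8, -265.0, 176.2], [21.0, 13.0, 28.0])
185
([273.4, 256.8], 112, [346.2, -270.9, 196.9], [345.8, -270.7, 195.0], [31.0, 19.0, 20.0])
```

View pics/s3crop.png

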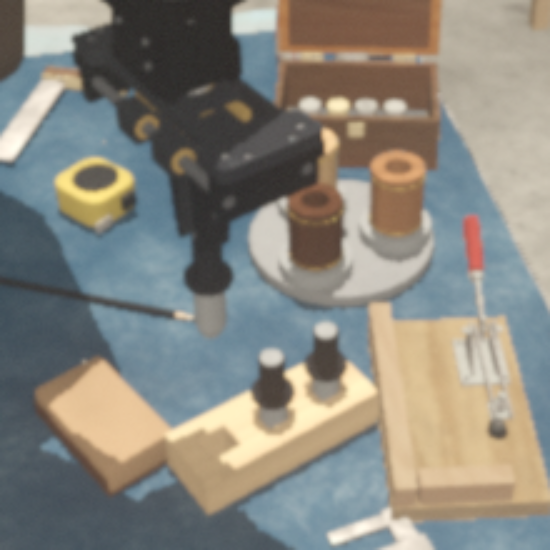

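The cartridge is held upright at crop (210,290) and the rack well is empty. Next I'll carry it over the dark body.

Request:
{"fn": "step_arm", "kwargs": {
  "increments": [
    {"slide": [0.048, -0.036, 0], "roll": 0},
    {"slide": [0.096, -0.072, 0], "roll": 0},
    {"slide": [0.144, -0.108, 0], "roll": 0},
    {"slide": [0.1925, -0.1439, 0], "roll": 0},
    {"slide": [0.1925, -0.1439, 0], "roll": 0}
  ]
}}

```text
t: 23.42
eef_pos: [461.5, -46.8, 203.2]
tcp_rot: [-3.14, 0.001, 0.43]
ft_force: [-1.3, 0.0, -1.6]
opening: 0.18
grip_force: 30.0
```

Request:
{"fn": "step_arm", "kwargs": {
  "increments": [
    {"slide": [0, 0, 0], "roll": 0},
    {"slide": [0, 0, 0.03], "roll": 0},
    {"slide": [0, 0, 0.048], "roll": 0},
    {"slide": [0, 0, 0.048], "roll": 0}
  ]
}}

```text
t: 23.92
eef_pos: [459.8, -51.1, 155.5]
tcp_rot: [-3.14, 0.002, 0.422]
ft_force: [-0.8, 0.1, -0.8]
opening: 0.182
grip_force: 30.0
```

```bash
python3 -c "
from h import *
go(461.1,-50.2,102,0.425)
for n in('top','side'):
  c=cam(n);W=cloud(c)
  for lo,hi in((98,140),(60,91)):
    print(lo)
    for b in blobs(W,lo,hi,(430,580),(-90,80),10): print(b)
"
```

```text
t 23.93 slide [0.0017, -0.0002, 0.0535] roll [-0.002  0.002 -0.003] F [-0.8  0.1 -0.8] open 0.182
98
60
98
([315.3, 210.4], 133, [459.4, -57.3, 121.6], [460.2, -55.5, 119.4], [21.0, 15.0, 41.0])
60
([306.8, 204.8], 77, [455.7, 26.8, 77.7], [456.0, 30.1, 76.3], [13.0, 27.0, 29.0])
([322.5, 204.7], 38, [492.6, 24.9, 73.9], [492.7, 24.8, 74.7], [10.0, 15.0, 27.0])
([348.4, 206.0], 72, [546.3, -7.7, 85.6], [543.8, -15.1, 82.6], [34.0, 29.0, 17.0])
([348.1, 216.5], 235, [539.3, -34.2, 76.0], [543.2, -29.3, 75.4], [49.0, 27.0, 30.0])
([315.3, 220.1], 47, [462.5, -40.4, 82.2], [460.9, -47.4, 81.7], [23.0, 29.0, 18.0])
([315.5, 229.9], 254, [457.6, -67.3, 76.4], [460.7, -59.7, 75.5], [50.0, 32.0, 31.0])
```

Request:
{"fn": "step_arm", "kwargs": {
  "increments": [
    {"slide": [0, 0, 0], "roll": 0},
    {"slide": [0, 0, 0], "roll": 0}
  ]
}}

```text
t: 24.28
eef_pos: [461.0, -50.1, 157.2]
tcp_rot: [3.141, -0.001, 0.425]
ft_force: [0.7, -0.8, 0.5]
opening: 0.181
grip_force: 30.0
```

Aligned. I'll enter the bore slowly.

Request:
{"fn": "step_arm", "kwargs": {
  "increments": [
    {"slide": [0, 0, 0.008], "roll": 0},
    {"slide": [0, 0, 0.014], "roll": 0},
    {"slide": [0, 0, 0.02], "roll": 0},
    {"slide": [0, 0, 0.025], "roll": 0},
    {"slide": [0, 0, 0.025], "roll": 0}
  ]
}}

```text
t: 24.9
eef_pos: [460.7, -49.9, 131.2]
tcp_rot: [-3.141, 0.001, 0.425]
ft_force: [0.2, -0.5, -0.6]
opening: 0.181
grip_force: 30.0
```

Request:
{"fn": "step_arm", "kwargs": {
  "increments": [
    {"slide": [0, 0, 0.01], "roll": 0},
    {"slide": [0, 0, 0.018], "roll": 0},
    {"slide": [0, 0, 0.025], "roll": 0},
    {"slide": [0, 0, 0.029], "roll": 0},
    {"slide": [0, 0, 0.029], "roll": 0}
  ]
}}

```text
t: 25.52
eef_pos: [460.8, -49.9, 102.4]
tcp_rot: [-3.141, 0.0, 0.425]
ft_force: [-0.2, -1.6, -0.6]
opening: 0.179
grip_force: 30.0
```

Request:
{"fn": "step_arm", "kwargs": {
  "increments": [
    {"slide": [0, 0, 0], "roll": 0},
    {"slide": [0, 0, 0.001], "roll": 0}
  ]
}}

```text
t: 25.78
eef_pos: [461.2, -50.0, 102.0]
tcp_rot: [3.141, -0.001, 0.425]
ft_force: [-1.2, 1.3, 10.0]
opening: 0.182
grip_force: 30.1
```

Request:
{"fn": "step_arm", "kwargs": {
  "increments": [
    {"slide": [0, 0, 0], "roll": 0},
    {"slide": [0, 0, 0], "roll": 0},
    {"slide": [0, 0, 0], "roll": 0},
    {"slide": [0, 0, 0], "roll": 0}
  ],
  "fingers": 0.5
}}

```text
t: 26.28
eef_pos: [460.9, -50.0, 101.6]
tcp_rot: [-3.142, -0.0, 0.425]
ft_force: [0.0, 0.1, -0.6]
opening: 0.49
grip_force: 0.0
```

Request:
{"fn": "step_arm", "kwargs": {
  "increments": [
    {"slide": [0, 0, -0.03], "roll": 0},
    {"slide": [0, 0, -0.08], "roll": 0},
    {"slide": [-0.04, 0.03, -0.08], "roll": 0},
    {"slide": [-0.08, 0.07, -0.08], "roll": 0},
    {"slide": [-0.12, 0.11, -0.08], "roll": 0}
  ]
}}

```text
t: 26.9
eef_pos: [396.2, -201.0, 181.9]
tcp_rot: [3.141, -0.0, 0.426]
ft_force: [1.0, 1.1, -0.0]
opening: 0.502
grip_force: 0.0
```

```bash
python3 -c "
from h import *
for n in('top','side'):
  c=cam(n);W=cloud(c)
  for lo,hi in((60,95),(100,140)):
    print(lo)
    for b in blobs(W,lo,hi,(370,580),(-270,80),20): print(b)
go(390.5,-240,181,0.425)
"
```

```text
60
([354.0, 189.9], 54, [575.1, -155.6, 78.7], [574.7, -160.0, 77.5], [10.0, 55.0, 33.0])
([304.1, 200.3], 218, [541.1, -17.4, 86.0], [544.1, -16.9, 77.7], [52.0, 50.0, 35.0])
([283.5, 224.2], 213, [472.3, 37.6, 86.8], [473.9, 39.1, 77.5], [49.0, 50.0, 35.0])
([315.0, 230.6], 159, [455.8, -49.3, 88.2], [461.0, -50.4, 77.5], [49.0, 47.0, 35.0])
100
([315.6, 226.5], 71, [459.9, -51.0, 123.4], [460.1, -50.5, 119.2], [21.0, 30.0, 38.0])
60
([348.4, 211.7], 458, [542.0, -24.8, 82.5], [543.8, -16.9, 77.5], [49.0, 52.0, 35.0])
([317.9, 228.5], 273, [462.9, -67.3, 79.6], [461.5, -55.3, 77.5], [49.0, 41.0, 35.0])
([378.8, 246.3], 112, [575.0, -151.2, 79.9], [574.9, -151.9, 78.1], [10.0, 68.0, 33.0])
([319.6, 281.8], 212, [434.7, -222.8, 74.0], [435.9, -218.5, 77.5], [31.0, 31.0, 35.0])
([298.1, 292.4], 214, [389.4, -242.8, 74.7], [390.0, -240.6, 77.4], [31.0, 25.0, 35.0])
100
([316.4, 215.5], 44, [461.8, -57.2, 107.5], [461.6, -56.8, 108.9], [18.0, 10.0, 17.0])
t 27.0 slide [-0.0195, 0.0313, 0.0007] roll [ 0.001  0.    -0.005] F [ 0.9  0.3 -0.6] open 0.501
```

Request:
{"fn": "step_arm", "kwargs": {
  "increments": [
    {"slide": [-0.0228, 0.0342, 0], "roll": 0},
    {"slide": [-0.0228, 0.0342, 0], "roll": 0},
    {"slide": [-0.0228, 0.0342, 0.05], "roll": 0},
    {"slide": [-0.0228, 0.0342, 0.06], "roll": 0},
    {"slide": [-0.0228, 0.0342, 0.06], "roll": 0}
  ]
}}

```text
t: 27.62
eef_pos: [390.4, -239.5, 121.7]
tcp_rot: [-3.14, 0.0, 0.425]
ft_force: [1.0, 0.7, 0.2]
opening: 0.502
grip_force: 0.0
```

```bash
python3 -c "
from h import *
go(390.3,-240.3,65,0.425)
"
```

```text
t 27.62 slide [-0.0004, 0.0007, 0.0567] roll [-0.001  0.     0.   ] F [1.  0.7 0.2] open 0.502
```

Request:
{"fn": "step_arm", "kwargs": {
  "increments": [
    {"slide": [-0.0003, 0.0004, 0.02], "roll": 0},
    {"slide": [-0.0003, 0.0004, 0.04], "roll": 0},
    {"slide": [-0.0003, 0.0004, 0.056], "roll": 0},
    {"slide": [-0.0003, 0.0004, 0.056], "roll": 0},
    {"slide": [-0.0003, 0.0004, 0.056], "roll": 0}
  ]
}}

```text
t: 28.25
eef_pos: [390.7, -240.9, 66.8]
tcp_rot: [3.14, -0.001, 0.425]
ft_force: [0.6, 1.1, 0.1]
opening: 0.496
grip_force: 0.0
```

Request:
{"fn": "step_arm", "kwargs": {
  "increments": [
    {"slide": [0, 0, 0], "roll": 0},
    {"slide": [0, 0, 0], "roll": 0},
    {"slide": [0, 0, 0], "roll": 0},
    {"slide": [0, 0, 0], "roll": 0},
    {"slide": [0, 0, 0], "roll": 0}
  ],
  "fingers": 0.0
}}

```text
t: 28.88
eef_pos: [390.5, -241.0, 66.3]
tcp_rot: [3.141, -0.001, 0.425]
ft_force: [-1.8, 2.5, 17.6]
opening: 0.037
grip_force: 30.0
```

Request:
{"fn": "step_arm", "kwargs": {
  "increments": [
    {"slide": [0, 0, 0], "roll": 0},
    {"slide": [0, 0, -0.02], "roll": 0},
    {"slide": [0, 0, -0.06], "roll": 0},
    {"slide": [0, 0, -0.11], "roll": 0},
    {"slide": [0, 0, -0.15], "roll": 0}
  ]
}}

```text
t: 29.5
eef_pos: [390.1, -240.7, 217.5]
tcp_rot: [3.141, -0.0, 0.425]
ft_force: [0.8, 0.0, -0.1]
opening: 0.002
grip_force: 0.0
```

```bash
python3 -c "
from h import *
go(544,-17.3,215,0.425)
c=cam('side');W=cloud(c)
for b in blobs(W,162,205,(350,430),(-300,-200),10): print(b)
"
```

```text
t 29.5 slide [0.2323, -0.1401, 0.0025] roll [ 0.001 -0.    -0.   ] F [ 0.8  0.  -0.1] open 0.002
```

```bash
python3 -c "
from h import *
for n in('top','side'):
  c=cam(n);W=cloud(c)
  for b in blobs(W,55,140,(320,480),(-320,0),15): print(b)
cv2.imwrite('pics/s4crop.png',cv2.resize(c['color'][220:370,210:410],None,fx=4,fy=4,interpolation=2)[...,::-1])
"
```

```text
([315.5, 230.0], 277, [455.3, -50.5, 98.5], [457.8, -50.5, 97.2], [44.0, 47.0, 82.0])
([314.9, 224.6], 536, [457.4, -62.4, 87.2], [457.7, -50.9, 92.3], [44.0, 54.0, 74.0])
([319.5, 281.4], 285, [434.7, -222.2, 74.5], [436.3, -218.3, 76.5], [32.0, 32.0, 43.0])
([299.5, 293.8], 297, [391.2, -247.1, 74.8], [391.9, -242.9, 77.0], [33.0, 29.0, 42.0])
```

View pics/s4crop.png

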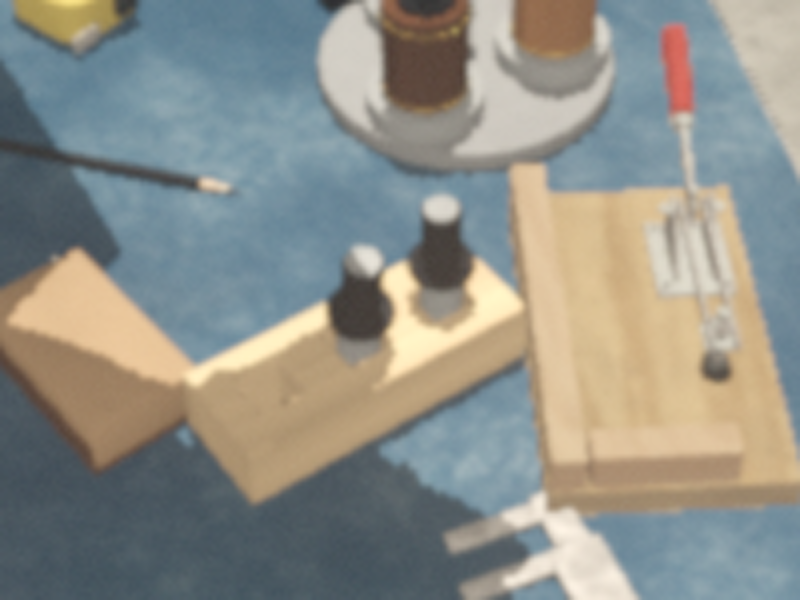

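The second cartridge slipped out of the grip. It still stands in its well, knob at crop (362,262), leaning slightly. Before trying again I'll check fingertip height against knob height.

```bash
python3 -c "
from h import *
c=cam('side')
def pr(p):
  q=c['camera_from_world']@np.r_[p,1];K=c['intrinsics'];return (K[0,2]-K[0,0]*q[0]/q[2], K[1,2]+K[1,1]*q[1]/q[2])
for p in([345,-260.6,206.7],[345,-260.6,204],[345,-260.6,198],[345,-260.6,238],[345,-260.6,148]):
  u,v=pr(np.array(p));print(p,((u-190)*2.5,(v-140)*2.5))
s=state();print(s['eef_pos'],s['tcp_rot'])
W=cloud(c);m=(abs(W[...,0]-390)<60)&(abs(W[...,1]+240)<60)&(W[...,2]>130)
z=W[m]; print(np.sort(z[:,2])[:30].round(0)); low=z[z[:,2]<np.min(z[:,2])+25]; print(low.mean(0),low.min(0),low.max(0))
u=np.argwhere(m);print(u.min(0),u.max(0)); print(pr(s['eef_pos']))
m=(abs(W[...,0]-391)<25)&(abs(W[...,1]+243)<25)&(W[...,2]>55)&(W[...,2]<130)
q=W[m]
for lo in range(55,105,5):
  k=q[(q[:,2]>=lo)&(q[:,2]<lo+5)]
  if len(k): print(lo,len(k),k.mean(0).round(1),np.ptp(k,axis=0).round(0))
cv2.imwrite('pics/s5crop.png',cv2.resize(c['color'][190:340,220:380],None,fx=4,fy=4,interpolation=2)[...,::-1])
"
```

```text
[345, -260.6, 206.7] (np.float64(203.70737682392473), np.float64(271.06447454913837))
[345, -260.6, 204] (np.float64(203.95537661158883), np.float64(274.12185978817513))
[345, -260.6, 198] (np.float64(204.5027930304714), np.float64(280.8705062062324))
[345, -260.6, 238] (np.float64(200.75470740556625), np.float64(234.6634438044137))
[345, -260.6, 148] (np.float64(208.8750688228889), np.float64(334.7726953760187))
[ 390.00776765 -240.66166535  215.71411151] [ 3.14078867e+00 -4.78997919e-04  4.24750025e-01]
[246. 246. 246. 246. 246. 247. 247. 247. 247. 247. 247. 247. 247. 248.
 248. 248. 248. 248. 249. 249. 249. 249. 249. 249. 249. 249. 250. 250.
 250. 250.]
[ 388.88764537 -247.93012585  258.8446914 ] [ 376.58783373 -255.2271255   245.86056245] [ 402.87051007 -239.22672258  270.76837943]
[  0 239] [223 340]
(np.float64(296.0152600684405), np.float64(233.42025390893815))
55 42 [ 391.2 -249.8   58.3] [33. 20.  5.]
60 86 [ 389.9 -244.4   61.4] [32. 34.  5.]
65 18 [ 390.3 -248.3   67.1] [17.  9.  5.]
70 16 [ 390.8 -249.3   72.4] [17.  8.  5.]
75 17 [ 391.2 -249.7   77.5] [16. 10.  4.]
80 22 [ 391.2 -249.7   82.8] [19. 10.  5.]
85 13 [ 391.9 -250.6   87.8] [18.  9.  4.]
90 39 [ 392.1 -248.2   93.2] [19. 17.  5.]
95 44 [ 393.3 -243.8   96.2] [16. 18.  3.]
```

View pics/s5crop.png

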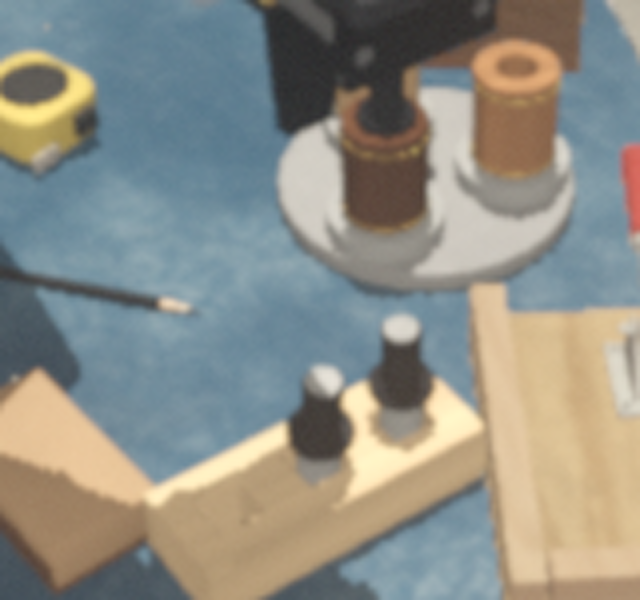

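The fingertips show about 25–30 mm above the reported TCP, so the pads only caught the knob's top rim. I'll open the fingers and measure the real tip height.

Request:
{"fn": "step_arm", "kwargs": {
  "increments": [
    {"slide": [0, 0, 0], "roll": 0},
    {"slide": [0, 0, 0.03], "roll": 0},
    {"slide": [0, 0, 0.06], "roll": 0},
    {"slide": [0, 0, 0.06], "roll": 0},
    {"slide": [0, 0, 0.06], "roll": 0}
  ],
  "fingers": 0.5
}}

```text
t: 30.32
eef_pos: [390.3, -240.8, 155.9]
tcp_rot: [-3.141, 0.0, 0.425]
ft_force: [0.8, -0.2, 0.2]
opening: 0.463
grip_force: 0.0
```

```bash
python3 -c "
from h import *
s=state();print(s['eef_pos'])
for n in('side','top'):
  c=cam(n)
  W=cloud(c);m=(abs(W[...,0]-390)<50)&(abs(W[...,1]+240)<50)&(W[...,2]>115)&(W[...,2]<240)
  z=W[m]
  if len(z)<5: continue
  for b in blobs(W,115,225,(340,440),(-300,-190),5): print(b)
  for lo in range(130,230,10):
    k=z[(z[:,2]>=lo)&(z[:,2]<lo+10)]
    if len(k): print(lo,len(k),k.mean(0).round(1),np.ptp(k,axis=0).round(0))
go(392,-242.7,100,0.425)
"
```

```text
[ 390.26142618 -240.82710336  155.9026979 ]
([287.0, 234.1], 180, [376.6, -222.9, 202.2], [378.4, -221.8, 204.2], [22.0, 11.0, 41.0])
([304.0, 249.9], 161, [398.3, -269.8, 202.0], [400.5, -269.0, 204.7], [22.0, 16.0, 40.0])
180 58 [ 388.3 -243.   187.2] [43. 54.  6.]
190 100 [ 388.1 -242.6  195.2] [43. 57. 10.]
200 96 [ 388.8 -247.5  204.9] [43. 56. 10.]
210 63 [ 383.3 -247.2  214.7] [35. 57.  9.]
220 45 [ 381.2 -248.   225. ] [30. 58.  9.]
t 30.43 slide [0.0007, 0.0022, 0.0564] roll [ 0.001 -0.001 -0.   ] F [-0.3  0.5  0.7] open 0.492
```

Request:
{"fn": "step_arm", "kwargs": {
  "increments": [
    {"slide": [0.0007, 0.0022, 0.04], "roll": 0},
    {"slide": [0.0007, 0.0022, 0.08], "roll": 0},
    {"slide": [0.0007, 0.0022, 0.105], "roll": 0},
    {"slide": [0.0007, 0.0022, 0.115], "roll": 0},
    {"slide": [0.0007, 0.0022, 0.115], "roll": 0}
  ]
}}

```text
t: 31.05
eef_pos: [391.9, -242.5, 40.9]
tcp_rot: [3.142, -0.0, 0.425]
ft_force: [0.3, -0.2, 0.4]
opening: 0.501
grip_force: 0.0
```

Request:
{"fn": "step_arm", "kwargs": {
  "increments": [
    {"slide": [0, 0, 0], "roll": 0},
    {"slide": [0, 0, 0], "roll": 0},
    {"slide": [0, 0, 0], "roll": 0},
    {"slide": [0, 0, 0], "roll": 0},
    {"slide": [0, 0, 0], "roll": 0}
  ],
  "fingers": 0.0
}}

```text
t: 31.68
eef_pos: [391.2, -241.8, 40.9]
tcp_rot: [-3.14, 0.0, 0.425]
ft_force: [-2.6, 3.7, 7.4]
opening: 0.217
grip_force: 29.5
```

Request:
{"fn": "step_arm", "kwargs": {
  "increments": [
    {"slide": [0, 0, 0], "roll": 0},
    {"slide": [0, 0, -0.03], "roll": 0},
    {"slide": [0, 0, -0.07], "roll": 0},
    {"slide": [0, 0, -0.12], "roll": 0},
    {"slide": [0, 0, -0.16], "roll": 0}
  ]
}}

```text
t: 32.3
eef_pos: [391.6, -242.4, 202.6]
tcp_rot: [3.14, -0.001, 0.425]
ft_force: [-0.5, -0.5, 0.1]
opening: 0.206
grip_force: 29.5
```

Request:
{"fn": "step_arm", "kwargs": {
  "increments": [
    {"slide": [0, 0, 0], "roll": 0},
    {"slide": [0, 0, 0], "roll": 0}
  ]
}}

```text
t: 32.55
eef_pos: [391.3, -242.1, 200.0]
tcp_rot: [-3.141, 0.0, 0.425]
ft_force: [-0.1, 0.3, -1.4]
opening: 0.208
grip_force: 29.5
```

```bash
python3 -c "
from h import *
s=state();print(s['eef_pos'])
c=cam('side');W=cloud(c)
m=(abs(W[...,0]-391)<30)&(abs(W[...,1]+243)<30)&(W[...,2]>130)&(W[...,2]<240);z=W[m]
for lo in range(155,240,6):
    k=z[(z[:,2]>=lo)&(z[:,2]<lo+6)]
    if len(k): print(lo,len(k),((k.min(0)+k.max(0))/2).round(1),k.min(0).round(1),np.ptp(k,axis=0).round(0))
cv2.imwrite('pics/s6crop.png',cv2.resize(c['color'][190:340,220:380],None,fx=4,fy=4,interpolation=2)[...,::-1])
go(544,-17.3,199,0.425)
"
```

```text
[ 391.28112761 -242.13374968  199.9923788 ]
161 6 [ 390.5 -245.1  164.1] [ 386.2 -246.6  162.4] [9. 3. 3.]
167 11 [ 391.2 -248.1  170.5] [ 384.2 -250.5  168.1] [14.  5.  5.]
173 29 [ 390.6 -248.2  175.8] [ 381.  -252.6  173. ] [19.  9.  6.]
179 30 [ 390.7 -248.2  182. ] [ 381.1 -252.8  179.3] [19.  9.  5.]
185 29 [ 390.8 -249.1  188. ] [ 381.3 -252.6  185.1] [19.  7.  6.]
191 35 [ 391.  -248.9  194. ] [ 381.3 -253.9  191.1] [19. 10.  6.]
197 29 [ 390.7 -246.4  199.9] [ 381.1 -253.3  197. ] [19. 14.  6.]
203 26 [ 391.2 -249.9  206. ] [ 381.8 -253.8  203.2] [19.  8.  6.]
209 13 [ 390.3 -252.   211.8] [ 377.  -257.8  209. ] [26. 12.  6.]
215 129 [ 391.9 -244.6  218. ] [ 375.6 -259.8  215.2] [33. 31.  6.]
221 10 [ 390.8 -247.6  223.8] [ 382.8 -252.7  221.4] [16. 10.  5.]
227 45 [ 391.4 -248.3  230.1] [ 375.6 -261.2  227.3] [32. 26.  6.]
233 49 [ 390.9 -248.   236. ] [ 374.5 -261.5  233. ] [33. 27.  6.]
239 13 [ 393.1 -248.6  239.5] [ 379.4 -261.8  239.2] [27. 26.  1.]
t 32.6 slide [0.2319, -0.1418, 0.0007] roll [-0.002  0.001 -0.   ] F [ 0.1  0.1 -0.5] open 0.205
```

View pics/s6crop.png

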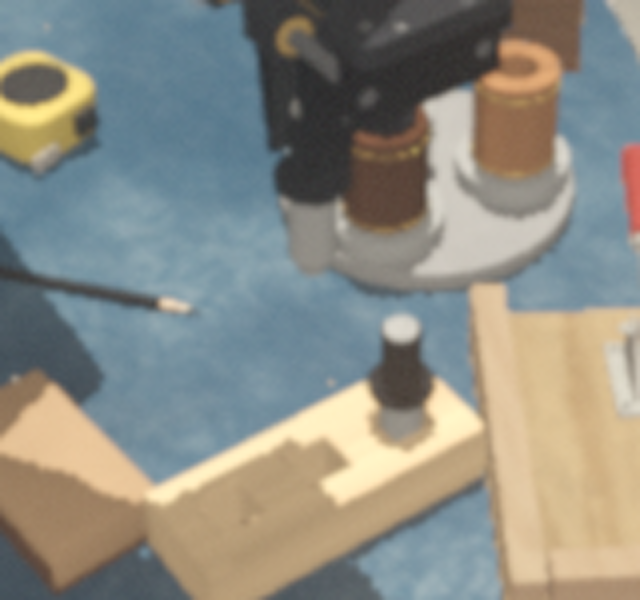

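Request:
{"fn": "step_arm", "kwargs": {
  "increments": [
    {"slide": [0.047, -0.029, 0], "roll": 0},
    {"slide": [0.097, -0.058, 0], "roll": 0},
    {"slide": [0.147, -0.09, 0], "roll": 0},
    {"slide": [0.197, -0.12, 0], "roll": 0},
    {"slide": [0.2319, -0.1418, 0], "roll": 0}
  ]
}}

```text
t: 33.22
eef_pos: [545.1, -15.4, 199.0]
tcp_rot: [-3.14, 0.002, 0.426]
ft_force: [0.4, -0.5, -0.2]
opening: 0.204
grip_force: 29.8
```

Request:
{"fn": "step_arm", "kwargs": {
  "increments": [
    {"slide": [0, 0, 0], "roll": 0},
    {"slide": [0, 0, 0.04], "roll": 0},
    {"slide": [0, 0, 0.06], "roll": 0},
    {"slide": [0, 0, 0.06], "roll": 0},
    {"slide": [0, 0, 0.06], "roll": 0}
  ]
}}

```text
t: 33.85
eef_pos: [544.5, -18.2, 141.0]
tcp_rot: [3.142, -0.0, 0.424]
ft_force: [-0.8, -0.1, -0.5]
opening: 0.203
grip_force: 29.8
```

```bash
python3 -c "
from h import *
go(544,-17.3,78,0.425)
c=cam('side');W=cloud(c)
m=(abs(W[...,0]-544)<30)&(abs(W[...,1]+17)<30)&(W[...,2]>60)&(W[...,2]<180);z=W[m]
for lo in range(60,175,8):
    k=z[(z[:,2]>=lo)&(z[:,2]<lo+8)]
    if len(k): print(lo,len(k),((k.min(0)+k.max(0))/2).round(1),k.min(0).round(1),np.ptp(k,axis=0).round(0))
"
```

```text
t 33.85 slide [-0.0001, -0.001, 0.063] roll [ 0.    -0.    -0.001] F [-0.8 -0.1 -0.5] open 0.203
60 58 [542.  -28.9  64. ] [519.8 -42.3  60.1] [44. 27.  8.]
68 62 [541.7 -21.9  72. ] [519.5 -42.5  68.1] [44. 41.  8.]
76 79 [543.  -21.1  80. ] [519.2 -41.9  76.1] [48. 42.  8.]
84 164 [544.1 -16.9  88.1] [519.6 -43.2  84.2] [49. 53.  8.]
92 69 [543.  -18.6  94. ] [518.8 -41.2  92. ] [48. 45.  4.]
100 6 [545.1 -21.3 105.8] [539.7 -24.7 104.8] [11.  7.  2.]
108 14 [545.2 -24.2 111.3] [535.6 -27.5 108.5] [19.  7.  6.]
116 31 [543.4 -25.  120.3] [533.3 -30.5 116.6] [20. 11.  7.]
124 34 [543.2 -23.6 127.9] [533.2 -30.6 124.2] [20. 14.  8.]
132 25 [543.  -23.3 135.9] [533.7 -30.  132.3] [19. 13.  7.]
140 29 [544.7 -25.9 144. ] [534.7 -31.8 140.1] [20. 12.  8.]
148 17 [541.9 -24.4 151.8] [529.7 -34.1 148.1] [25. 19.  7.]
156 84 [545.3 -22.7 160. ] [529.1 -37.2 156.1] [32. 29.  8.]
164 26 [544.1 -25.6 168.1] [529.  -38.9 164.2] [30. 27.  8.]
172 44 [543.7 -24.6 176. ] [528.8 -38.2 172.2] [30. 27.  8.]
```

Request:
{"fn": "step_arm", "kwargs": {
  "increments": [
    {"slide": [0, -0.0008, 0.006], "roll": 0},
    {"slide": [0, -0.0008, 0.016], "roll": 0},
    {"slide": [0, -0.0008, 0.024], "roll": 0},
    {"slide": [0, -0.0008, 0.03], "roll": 0},
    {"slide": [0, -0.0008, 0.034], "roll": 0}
  ]
}}

```text
t: 34.52
eef_pos: [544.1, -16.8, 106.1]
tcp_rot: [-3.141, 0.0, 0.425]
ft_force: [-0.6, 1.2, -0.1]
opening: 0.205
grip_force: 29.9
```

Request:
{"fn": "step_arm", "kwargs": {
  "increments": [
    {"slide": [0, 0, 0.01], "roll": 0},
    {"slide": [0, 0, 0.018], "roll": 0},
    {"slide": [0, 0, 0.024], "roll": 0},
    {"slide": [0, 0, 0.027], "roll": 0},
    {"slide": [0, 0, 0.027], "roll": 0}
  ]
}}

```text
t: 35.15
eef_pos: [544.1, -16.9, 79.5]
tcp_rot: [-3.141, 0.0, 0.425]
ft_force: [-1.1, 0.3, -0.6]
opening: 0.205
grip_force: 29.9
```

Request:
{"fn": "step_arm", "kwargs": {
  "increments": [
    {"slide": [0, 0, 0.001], "roll": 0},
    {"slide": [0, 0, 0.0018], "roll": 0},
    {"slide": [0, 0, 0.0018], "roll": 0}
  ]
}}

```text
t: 35.52
eef_pos: [544.6, -16.7, 79.1]
tcp_rot: [3.141, -0.002, 0.425]
ft_force: [-2.9, 3.0, 13.8]
opening: 0.202
grip_force: 30.0
```

Request:
{"fn": "step_arm", "kwargs": {
  "increments": [
    {"slide": [0, 0, 0], "roll": 0},
    {"slide": [0, 0, 0], "roll": 0},
    {"slide": [0, 0, 0], "roll": 0},
    {"slide": [0, 0, 0], "roll": 0}
  ],
  "fingers": 0.5
}}

```text
t: 36.02
eef_pos: [544.2, -16.9, 77.7]
tcp_rot: [-3.142, 0.0, 0.425]
ft_force: [-0.2, 0.1, -0.3]
opening: 0.494
grip_force: 0.0
```

Request:
{"fn": "step_arm", "kwargs": {
  "increments": [
    {"slide": [0, 0, -0.04], "roll": 0},
    {"slide": [0, 0, -0.09], "roll": 0},
    {"slide": [-0.03, 0.03, -0.1], "roll": 0},
    {"slide": [-0.07, 0.07, -0.1], "roll": 0},
    {"slide": [-0.11, 0.11, -0.1], "roll": 0}
  ]
}}

```text
t: 36.65
eef_pos: [488.6, -163.7, 178.0]
tcp_rot: [3.141, -0.0, 0.426]
ft_force: [0.6, -0.0, 1.0]
opening: 0.497
grip_force: 0.0
```

```bash
python3 -c "
from h import *
go(435.8,-218.7,160,0.425)
for n in('top','side'):
  c=cam(n);W=cloud(c)
  for lo,hi in((60,140),(100,140)):
    print(lo)
    for b in blobs(W,lo,hi,(400,570),(-270,80),20): print(b)
c=W
"
```

```text
t 36.65 slide [-0.0708, 0.0283, 0.018] roll [ 0.    -0.     0.001] F [ 0.6 -0.   1. ] open 0.497
60
([304.1, 199.9], 288, [539.1, -17.8, 97.8], [544.2, -16.9, 99.2], [51.0, 50.0, 78.0])
([283.3, 223.9], 247, [472.9, 38.1, 88.4], [473.8, 39.2, 80.0], [48.0, 50.0, 40.0])
([377.3, 241.3], 64, [430.3, -219.8, 80.6], [432.2, -220.6, 80.7], [24.0, 23.0, 41.0])
100
([303.6, 196.4], 65, [542.1, -17.0, 124.6], [544.4, -15.1, 119.4], [19.0, 23.0, 38.0])
60
([314.7, 213.9], 920, [463.9, -25.8, 89.7], [467.3, -4.0, 97.6], [63.0, 144.0, 75.0])
([347.1, 213.6], 301, [538.0, -29.0, 80.7], [544.3, -19.0, 91.5], [50.0, 50.0, 63.0])
([319.7, 279.8], 231, [435.2, -221.6, 78.0], [435.6, -218.5, 78.6], [32.0, 32.0, 37.0])
100
([315.9, 210.3], 147, [461.2, -54.8, 119.8], [462.4, -51.6, 117.6], [19.0, 24.0, 35.0])
```

Request:
{"fn": "step_arm", "kwargs": {
  "increments": [
    {"slide": [-0.04, 0.016, 0], "roll": 0},
    {"slide": [-0.0717, 0.0292, 0], "roll": 0},
    {"slide": [-0.0717, 0.0292, 0.04], "roll": 0},
    {"slide": [-0.0717, 0.0292, 0.07], "roll": 0},
    {"slide": [-0.0717, 0.0292, 0.07], "roll": 0}
  ]
}}

```text
t: 37.38
eef_pos: [435.3, -217.8, 106.5]
tcp_rot: [-3.138, 0.002, 0.425]
ft_force: [-0.2, 0.4, -0.1]
opening: 0.5
grip_force: 0.0
```

Request:
{"fn": "step_arm", "kwargs": {
  "increments": [
    {"slide": [0, 0, 0], "roll": 0},
    {"slide": [0, 0, 0], "roll": 0}
  ]
}}

```text
t: 37.62
eef_pos: [436.6, -218.8, 108.9]
tcp_rot: [3.14, -0.001, 0.425]
ft_force: [-0.3, -0.5, 1.0]
opening: 0.502
grip_force: 0.0
```

```bash
python3 -c "
from h import *
go(435.8,-218.6,41,0.425)
"
```

```text
t 37.62 slide [-0.0007, -0.0006, 0.0679] roll [ 0.002 -0.001  0.   ] F [-0.3 -0.5  1. ] open 0.502
```

Request:
{"fn": "step_arm", "kwargs": {
  "increments": [
    {"slide": [-0.0005, -0.0003, 0.03], "roll": 0},
    {"slide": [-0.0005, -0.0003, 0.05], "roll": 0},
    {"slide": [-0.0005, -0.0003, 0.067], "roll": 0},
    {"slide": [-0.0005, -0.0003, 0.067], "roll": 0},
    {"slide": [-0.0005, -0.0003, 0.067], "roll": 0}
  ]
}}

```text
t: 38.25
eef_pos: [435.9, -218.8, 41.7]
tcp_rot: [3.14, -0.001, 0.425]
ft_force: [0.3, -0.7, 0.3]
opening: 0.499
grip_force: 0.0
```

Request:
{"fn": "step_arm", "kwargs": {
  "increments": [
    {"slide": [0, 0, 0], "roll": 0},
    {"slide": [0, 0, 0], "roll": 0},
    {"slide": [0, 0, 0], "roll": 0},
    {"slide": [0, 0, 0], "roll": 0},
    {"slide": [0, 0, 0], "roll": 0}
  ],
  "fingers": 0.0
}}

```text
t: 38.88
eef_pos: [435.1, -218.1, 40.9]
tcp_rot: [-3.141, 0.0, 0.425]
ft_force: [-1.3, 3.3, 6.3]
opening: 0.202
grip_force: 29.9
```

Request:
{"fn": "step_arm", "kwargs": {
  "increments": [
    {"slide": [0, 0, 0], "roll": 0},
    {"slide": [0, 0, -0.03], "roll": 0},
    {"slide": [0, 0, -0.07], "roll": 0},
    {"slide": [0, 0, -0.12], "roll": 0},
    {"slide": [0, 0, -0.16], "roll": 0}
  ]
}}

```text
t: 39.5
eef_pos: [435.6, -218.8, 202.7]
tcp_rot: [3.14, -0.001, 0.425]
ft_force: [0.5, 0.5, -1.1]
opening: 0.204
grip_force: 29.8
```

```bash
python3 -c "
from h import *
c=cam('side');W=cloud(c)
m=(abs(W[...,0]-436)<30)&(abs(W[...,1]+218)<30)&(W[...,2]>130)&(W[...,2]<240);z=W[m]
for lo in range(155,240,8):
    k=z[(z[:,2]>=lo)&(z[:,2]<lo+8)]
    if len(k): print(lo,len(k),((k.min(0)+k.max(0))/2).round(1),k.min(0).round(1),np.ptp(k,axis=0).round(0))
print(state()['eef_pos'])
for b in blobs(W,60,105,(440,500),(10,80),20): print(b)
go(474.3,38.9,201,0.425)
"
```

```text
163 8 [ 435.9 -221.1  167.4] [ 430.8 -224.1  166.4] [10.  6.  2.]
171 25 [ 436.5 -225.3  175.3] [ 426.6 -229.8  171.6] [20.  9.  7.]
179 40 [ 436.3 -225.6  183.2] [ 426.4 -230.1  179.6] [20.  9.  7.]
187 40 [ 436.3 -225.2  190.8] [ 426.3 -230.2  187.1] [20. 10.  7.]
195 43 [ 436.2 -225.8  199. ] [ 426.5 -230.6  195. ] [19. 10.  8.]
203 41 [ 435.9 -225.8  207.1] [ 426.3 -230.4  203.2] [19.  9.  8.]
211 20 [ 436.7 -225.8  215.1] [ 420.8 -236.3  211.5] [32. 21.  7.]
219 117 [ 436.7 -221.8  222.3] [ 420.5 -236.3  219.1] [32. 29.  6.]
227 43 [ 435.7 -224.3  231.1] [ 419.6 -236.4  227.1] [32. 24.  8.]
235 42 [ 435.7 -225.4  237.5] [ 419.4 -239.4  235.1] [32. 28.  5.]
[ 437.05891321 -219.71447446  207.0241448 ]
([306.0, 202.1], 89, [454.9, 33.4, 81.0], [455.6, 39.7, 77.0], [13.0, 41.0, 34.0])
t 39.55 slide [0.1405, -0.2203, 0.0051] roll [ 0.007 -0.004 -0.   ] F [ 0.5 -0.3  3.1] open 0.203
```

Request:
{"fn": "step_arm", "kwargs": {
  "increments": [
    {"slide": [0.03, -0.046, 0], "roll": 0},
    {"slide": [0.06, -0.093, 0], "roll": 0},
    {"slide": [0.09, -0.139, 0], "roll": 0},
    {"slide": [0.12, -0.185, 0], "roll": 0},
    {"slide": [0.1415, -0.2181, 0], "roll": 0}
  ]
}}

```text
t: 40.17
eef_pos: [474.6, 40.4, 200.7]
tcp_rot: [3.141, -0.001, 0.426]
ft_force: [1.4, -0.7, -1.2]
opening: 0.204
grip_force: 29.8
```

Request:
{"fn": "step_arm", "kwargs": {
  "increments": [
    {"slide": [0, 0, 0], "roll": 0},
    {"slide": [0, 0, 0.04], "roll": 0},
    {"slide": [0, 0, 0.06], "roll": 0},
    {"slide": [0, 0, 0.06], "roll": 0},
    {"slide": [0, 0, 0.06], "roll": 0}
  ]
}}

```text
t: 40.8
eef_pos: [474.9, 37.9, 141.5]
tcp_rot: [3.141, -0.001, 0.424]
ft_force: [0.4, -1.3, -1.0]
opening: 0.206
grip_force: 29.8
```

Request:
{"fn": "step_arm", "kwargs": {
  "increments": [
    {"slide": [0, 0, 0], "roll": 0},
    {"slide": [0, 0, 0], "roll": 0}
  ]
}}

```text
t: 41.05
eef_pos: [474.7, 38.4, 141.4]
tcp_rot: [3.141, -0.001, 0.425]
ft_force: [0.1, -0.3, -0.7]
opening: 0.203
grip_force: 29.8
```

```bash
python3 -c "
from h import *
go(474.4,38.7,78,0.425)
c=cam('side');W=cloud(c)
for lo,hi in((60,91),(106,150)):
  for b in blobs(W,lo,hi,(440,510),(0,80),20): print(b)
"
```

```text
t 41.05 slide [-0.0002, -0.0005, 0.0634] roll [ 0.001 -0.001 -0.   ] F [ 0.1 -0.3 -0.7] open 0.203
([313.7, 195.8], 60, [476.4, 49.1, 85.2], [476.9, 41.6, 83.5], [28.0, 35.0, 15.0])
([307.5, 205.3], 93, [457.0, 25.7, 76.8], [459.0, 29.7, 75.5], [20.0, 31.0, 31.0])
([322.2, 203.7], 51, [491.8, 24.1, 77.4], [490.2, 24.4, 75.6], [15.0, 16.0, 30.0])
([314.4, 183.8], 140, [474.9, 31.0, 130.8], [476.1, 31.7, 127.9], [22.0, 13.0, 43.0])
```

Request:
{"fn": "step_arm", "kwargs": {
  "increments": [
    {"slide": [0, -0.0003, 0.008], "roll": 0},
    {"slide": [0, -0.0003, 0.016], "roll": 0},
    {"slide": [0, -0.0003, 0.024], "roll": 0},
    {"slide": [0, -0.0003, 0.03], "roll": 0},
    {"slide": [0, -0.0003, 0.034], "roll": 0}
  ]
}}

```text
t: 41.72
eef_pos: [474.1, 38.8, 106.3]
tcp_rot: [-3.141, 0.0, 0.425]
ft_force: [-1.0, 0.4, -0.4]
opening: 0.202
grip_force: 29.8
```

Request:
{"fn": "step_arm", "kwargs": {
  "increments": [
    {"slide": [0, 0, 0.01], "roll": 0},
    {"slide": [0, 0, 0.018], "roll": 0},
    {"slide": [0, 0, 0.024], "roll": 0},
    {"slide": [0, 0, 0.027], "roll": 0},
    {"slide": [0, 0, 0.027], "roll": 0}
  ]
}}

```text
t: 42.35
eef_pos: [474.3, 38.7, 79.7]
tcp_rot: [-3.141, 0.0, 0.425]
ft_force: [0.3, 0.3, -1.1]
opening: 0.202
grip_force: 29.8
```

Request:
{"fn": "step_arm", "kwargs": {
  "increments": [
    {"slide": [0, 0, 0.001], "roll": 0},
    {"slide": [0, 0, 0.002], "roll": 0},
    {"slide": [0, 0, 0.002], "roll": 0}
  ]
}}

```text
t: 42.72
eef_pos: [474.4, 38.8, 78.2]
tcp_rot: [3.141, -0.001, 0.425]
ft_force: [-1.3, 1.9, 3.4]
opening: 0.204
grip_force: 29.9
```

Home. I'll release, back away and check.

Request:
{"fn": "step_arm", "kwargs": {
  "increments": [
    {"slide": [0, 0, 0], "roll": 0},
    {"slide": [0, 0, 0], "roll": 0},
    {"slide": [0, 0, 0], "roll": 0},
    {"slide": [0, 0, 0], "roll": 0}
  ],
  "fingers": 0.5
}}

```text
t: 43.22
eef_pos: [474.3, 38.7, 77.8]
tcp_rot: [-3.142, -0.0, 0.425]
ft_force: [0.5, -0.0, -0.0]
opening: 0.492
grip_force: 0.0
```

Request:
{"fn": "step_arm", "kwargs": {
  "increments": [
    {"slide": [0, 0, -0.04], "roll": 0},
    {"slide": [0, 0, -0.09], "roll": 0},
    {"slide": [0, 0, -0.13], "roll": 0},
    {"slide": [-0.06, -0.01, -0.13], "roll": 0},
    {"slide": [-0.12, -0.02, -0.13], "roll": 0}
  ]
}}

```text
t: 43.85
eef_pos: [355.3, 7.4, 207.9]
tcp_rot: [3.141, -0.0, 0.426]
ft_force: [-0.9, -1.1, 0.7]
opening: 0.496
grip_force: 0.0
```

```bash
python3 -c "
from h import *
s=state();print(s['eef_pos'],s['ft_force'])
for n in('top','side'):
  c=cam(n);W=cloud(c)
  for x,y in((544,-17.5),(474.7,38.7),(461.2,-50.2)):
    d=np.hypot(W[...,0]-x,W[...,1]-y)
    def st(m):
      k=W[m]; return (len(k),((k.min(0)+k.max(0))/2).round(1).tolist(),k[:,2].max().round(1),np.median(k[:,2]).round(1)) if len(k)>3 else None
    print(n,(x,y),'knobtop',st((d<14)&(W[...,2]>126)&(W[...,2]<150)),'collar',st((d<20)&(W[...,2]>94)&(W[...,2]<104)),'body',st((d<32)&(W[...,2]>84)&(W[...,2]<93)))
save(c,'side7');a=cv2.resize(c['color'][150:290,250:400],None,fx=4,fy=4,interpolation=2);cv2.imwrite('pics/s7crop.png',a[...,::-1])
"
```

```text
[355.26194084   7.36754457 207.85319129] [-0.92317313 -1.11449377  0.66410569]
top (544, -17.5) knobtop (44, [544.1, -18.4, 134.5], np.float64(142.4), np.float64(133.3)) collar (67, [543.5, -17.2, 98.3], np.float64(102.6), np.float64(97.5)) body (83, [543.7, -16.9, 88.5], np.float64(92.8), np.float64(90.0))
top (474.7, 38.7) knobtop None collar None body (12, [494.8, 35.4, 89.6], np.float64(92.9), np.float64(90.0))
top (461.2, -50.2) knobtop None collar None body (13, [469.8, -63.9, 89.2], np.float64(92.3), np.float64(89.4))
side (544, -17.5) knobtop (50, [543.8, -18.1, 130.4], np.float64(134.6), np.float64(131.7)) collar (84, [544.1, -19.7, 99.1], np.float64(103.9), np.float64(97.9)) body (144, [543.8, -19.1, 88.6], np.float64(93.0), np.float64(91.0))
side (474.7, 38.7) knobtop (48, [475.1, 38.4, 130.4], np.float64(134.2), np.float64(131.5)) collar (83, [475.9, 37.2, 98.9], np.float64(103.8), np.float64(97.6)) body (113, [474.6, 38.0, 88.6], np.float64(93.0), np.float64(90.7))
side (461.2, -50.2) knobtop (56, [461.6, -50.1, 130.1], np.float64(134.0), np.float64(131.7)) collar (91, [463.0, -53.8, 98.8], np.float64(103.4), np.float64(97.9)) body (157, [460.6, -49.8, 88.5], np.float64(93.0), np.float64(90.9))
```

View pics/s7crop.png

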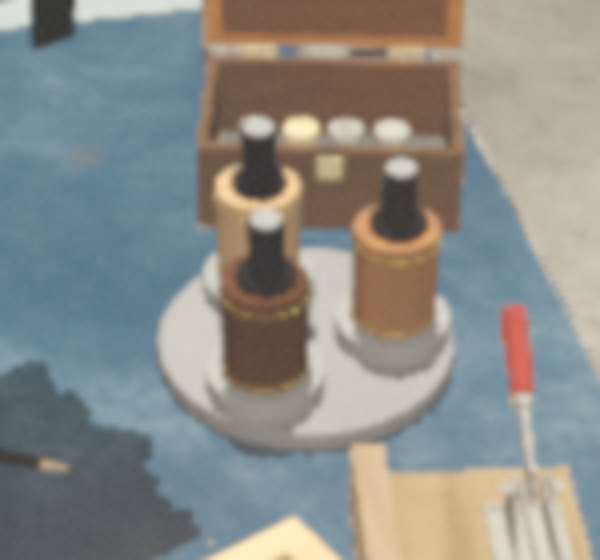

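All three bodies are seated. Their cartridges are home, with knob tops at crop (258,125), (400,167) and (265,220), each about 131.6 mm high against 132 expected. I'll hand the job in.

```bash
python3 -c "
from cell import env
print(env.job_done())"
```

```text
the job is handed in; nothing more can be done
None
```

All three mill bodies are seated on spindles with a cartridge home in each (last camera check before hand-in, no verdict came back), and the job was handed in at about 44 s with no dye bottle knocked over.

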